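Load the tape roll and drag springs on the taping machine's spindle

TASK

Set up the unwind spindle of the taping machine with the parts lying on the bench: first the yellow tape roll, then the white pressure disc, then the three cone spring washers with faces alternating, the bottom one hollow side down, the middle one hollow side up, the top one hollow side down again (each already lies the way up in which it is needed). Everything must sit flat on what is below it, with nothing left in the gripper; leave the blue tape roll, the thumb nut, the transformer and the snips where they lie.

Things in the scene. Friction and masses are not known exactly. Their poses are not given: they have to be found in the camera images.
- spindle: Fixed spindle: upright steel shaft, 16 mm diameter, on a white reel plate 90 mm across. Origin on the axis on the plate's top face, about 75 mm above the bench; z up. Shaft full size to 42 mm above origin, then tapers to 9 mm at its end at 52 mm. Beside it towards its +y (world +y within 0.2 rad), 115 mm from the axis, begins the machine's box, 300 x 220 mm, 140 mm high, with rollers and a winding head up to 215 mm.
- yellow_roll: Loose roll of yellow tape on a white core, lying flat: 62 mm outside diameter, 19 mm bore, 12 mm thick. Origin on its axis at the underside, z up.
- pressure_disc: Loose flat white plastic disc with a brass bush: 60 mm outside diameter, 19 mm bore, 5 mm thick. Origin on its axis at the underside, z up.
- spring_a: Loose cone spring washer lying hollow side down, bright dome showing: 56 mm across, 19 mm bore, 8.5 mm high overall, sheet 4.5 mm thick; convex face bright steel, hollow face black. Outer rim (4.5 mm high) at the bottom, bore edge at the top. Origin on its axis level with its underside, z up. Same as spring_b: either may be the bottom or the top one.
- spring_b: Loose cone spring washer lying hollow side down, the same as spring_a: 56 mm across, 19 mm bore, 8.5 mm high overall, sheet 4.5 mm thick; convex face bright steel, hollow face black. Outer rim at the bottom. Origin on its axis at the level of its underside, z up.
- spring_c: Loose cone spring washer lying hollow side up, black dish showing: 56 mm across, 19 mm bore, 8.5 mm high overall, sheet 4.5 mm thick; convex face bright steel, hollow face black. It rests on its bore edge; outer rim at the top, 4 to 8.5 mm above its underside. Origin on its axis level with its underside, z up. The middle one.
- blue_roll: Bystander: loose roll of blue tape on a white core, same size as the yellow one (62 mm diameter, 12 mm thick). Origin on its axis at the underside.
- thumb_nut: Bystander: black knurled thumb nut, 32 mm across and 19 mm high, upright. Origin at the centre of its underside.
- transformer: Bystander: small yellow-taped transformer with black core, 36 x 30 mm and 24 mm high. Origin at the centre of its underside.
- snips: Bystander: thread snips of bright spring steel with black blades, lying flat, about 110 mm long (own x axis, blades to +x), 25 mm wide and 10 mm high. Origin about mid-length at the underside.
Not all that is in view belongs to the job. Leave any red or turquoise look-alike of the spring_a alone.

How it is judged:
By the outcome, as a careful person would: the job done as asked, in the order asked, and still so for the second after the job is handed in, with the robot touching nothing.
It also fails if it takes over 128 s, if anything falls off the work surface, if the arm or the gripper's body presses on something with over 40 N, if the wrist force passes 120 N, or if a joint passes its speed limit or range.

ROBOT

A 7-joint arm with a two-finger parallel gripper is mounted at the origin on the work surface. World frame = base frame: x ahead of the robot, y to its left, z up, the work surface at z = 0. Lengths are in mm, angles in degrees, forces in N, time in s.
With the tool pointing down it reaches from about 400 to 850 mm from the base axis. Payload 4.5 kg.
Tool frame: the origin (TCP) lies at the very end of the fingers, on their centre line; the grasp point (between the pads) lies behind it (r.hold_point_z is the x of the grasp point in the tool frame, in mm); x points along the fingers, y is the direction in which the jaws open and shut, and the axes are right-handed (so a half turn about x gives the same grasp; the last joint's range is limited). The gripper opens to 85 mm and grips with 20 to 120 N. Pads are 22 mm wide; open, the fingers measure 114 mm over their backs; the gripper's body (76 mm by 85 mm) begins 54 mm behind the grasp point. The pads swing forward as they close: fully open they stand 13 mm farther back than shut.
Start: joints at [-68.022, 39.483, -11.15, 89.685, 9.013, 51.709, -12.324], TCP at [214.175, 587.182, 231.317] pointing down, gripper open.
Joint ranges: [-172.22, 172.22], [-26.19, 119.32], [-84.43, 86.54], [7.71, 146.69], [-57.33, 237.33], [2.42, 119.75], [-152.13, 152.13]. Speed limits (degrees/s): [147.25, 147.25, 180, 180, 180, 180, 180].

INTERFACE

Orientations are given as a 3x3 rotation matrix whose columns are the frame's x, y, z axes.
In Python, from cell import monitor, vision, finish_job, r gives the robot as it stands.
- The arm moves only by the shell command python3 -m pendant 'ROWS' [FORCE]. ROWS is text: rows parted by semicolons, each of 7 numbers parted by spaces: the shift along the tool's x, y, z in m, then the turn, a rotation vector about the tool's x, y, z in degrees, then the finger opening in m, from 0 to 0.0854. A call has exactly 5 rows; each row is the pose to reach, as a shift and turn from the pose commanded when the call began, along the tool's axes at that moment; what a row does not reach only later rows make up. A row lasts 1/12 s, in which the tool goes at most 41.7 mm and 7.16 degrees, less where a joint would pass 70% of its speed; a pose out of reach is approached as far as the arm can. A call with a gripper value outside its range is refused whole. The fingers move at their own pace and stop on an object; FORCE is the grip in N (left out, the last holds). Time passes only in rows, so rows that repeat a pose let the fingers close, or fill a call up. It gives the time, the measured TCP pose, the force and the opening at its end, in the units of the state.
- monitor.observe(): the state, without advancing time (a new reading comes with each control period).
- vision.snapshot(name): name is "side" or "top"; returns a dict with "pixels" (384x512x3 uint8, red, green, blue), "camera_matrix" (3x3 intrinsics, pixels), "dist" ([k1, k2, p1, p2, k3] as OpenCV has them; the pictures are not rectified), "rvec" (rotation vector, rad) and "tvec" (3), from world to camera coordinates, as OpenCV has them. Camera axes: x right, y down, z forward; pixel columns grow to the right and rows downward; lengths in mm; the calibration is good to about 2 mm. A picture is of the moment at which its call begins. There is no depth.
- finish_job(): hands the job in, once; it reports no verdict.
The state is a dict: "time": time; "qpos": joint angles; "dq": joint speeds; "joint_efforts": joint torques, N m; "eef_pos": TCP position; "orientation": TCP orientation; "wrist_force": force on the tool from outside, world axes, zero at the start; "torque": the same for the moment, N m; "gripper_width": finger opening in mm.
Only numpy, scipy, OpenCV 4.12 (cv2) and the standard library are available. Lean on these libraries where they do the work, as an engineer would, in place of code of your own. Each camera call takes 0.05 s, during which the arm holds its last target.

## Working session

There is one attempt and no reset: what is moved stays moved. The work goes in short steps, Python scripts to look and compute and a shell command to move; the robot and the scene stay as the last step left them, time stands still between calls to the robot, and variables do not carry over. Pictures are saved under pics/ and viewed, and the job is handed in when it is done.

```bash
ls; mkdir -p pics
cat > look.py <<'E'
import cv2,sys
from cell import vision,monitor
import pickle
def snap(tag):
    for n in("side","top"):
        s=vision.snapshot(n); pickle.dump(s,open(f"{n}.pkl","wb"))
        cv2.imwrite(f"pics/{tag}_{n}.png",cv2.cvtColor(s["pixels"],cv2.COLOR_RGB2BGR))
if __name__=="__main__": snap(sys.argv[1])
E
python3 - <<'E'
from look import *
from cell import r
print(monitor.observe()); print(r.hold_point_z)
snap("a")
import pickle
for n in("side","top"):
    s=pickle.load(open(n+".pkl","rb")); print({k:v for k,v in s.items() if k!="pixels"})
E
```

```text
pics
{'time': 0.0, 'qpos': array([-68.02082543,  39.53521164, -11.14492588,  89.74668886,
         9.0137417 ,  51.71051416, -12.32351867]), 'dq': array([-0.01977428,  0.07881676,  0.01948247,  0.0999411 ,  0.04923564,
        0.03251386, -0.13045746]), 'joint_efforts': array([-9.74741397e-05, -5.39612746e+01, -1.26676518e+00, -1.58540887e+01,
        9.05454392e-03,  9.34202399e-03, -2.60959126e-06]), 'eef_pos': array([214.02148693, 586.49515398, 230.45357107]), 'orientation': array([[-5.12805267e-04,  3.42609218e-01,  9.39477866e-01],
       [-1.85673210e-03,  9.39476044e-01, -3.42609567e-01],
       [-9.99998145e-01, -1.92005070e-03,  1.54365269e-04]]), 'wrist_force': array([-0.18071464,  0.12232697, -0.86203209]), 'torque': array([ 0.05872061, -0.00848594,  0.00789183]), 'gripper_width': 85.39679587149068}
-18.700000000000003
{'camera_matrix': array([[416.43470501,   0.        , 266.84499877],
       [  0.        , 416.43470501, 192.01086113],
       [  0.        ,   0.        ,   1.        ]]), 'dist': array([-0.10209677,  0.        ,  0.        ,  0.        ,  0.        ]), 'rvec': array([ 2.12563975, -0.18146106,  0.11796201]), 'tvec': array([-516.37708612,   88.29537404, 1112.65021381])}
{'camera_matrix': array([[412.97422033,   0.        , 253.29240878],
       [  0.        , 412.97422033, 190.81366912],
       [  0.        ,   0.        ,   1.        ]]), 'dist': array([0.01463298, 0.        , 0.        , 0.        , 0.        ]), 'rvec': array([ 2.17193439, -2.12999938,  0.15556557]), 'tvec': array([-30.69532023, 545.38952056, 921.13709475])}
```

View pics/a_side.png

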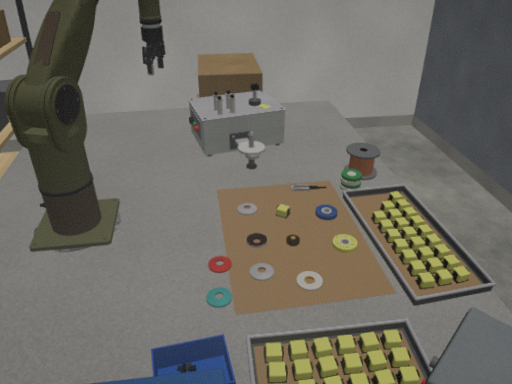

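View pics/a_top.png

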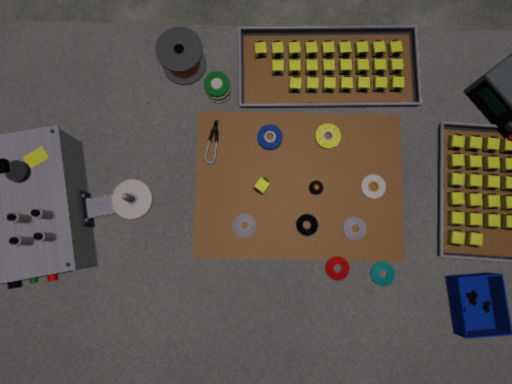

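The side view shows the yellow roll at (344,243), white disc (310,281), bright springs (247,209) and (262,271), and the black dish (257,240). The red (220,264) and turquoise (219,297) look-alikes are also there. In the top view these are at (328,135), (374,186), (244,225), (354,228) and (307,224), and the spindle is at (131,199).

```bash
cat > geo.py <<'E'
import numpy as np,cv2,pickle
from scipy.optimize import least_squares
def cam(n): return pickle.load(open(n+".pkl","rb"))
def rays(s,px):
    u=cv2.undistortPoints(np.asarray(px,float).reshape(-1,1,2),s["camera_matrix"],s["dist"]).reshape(-1,2)
    R,_=cv2.Rodrigues(s["rvec"]); d=np.c_[u,np.ones(len(u))]@R; return -R.T@s["tvec"],d
def plane(s,px,z):
    c,d=rays(s,px); return c+d*((z-c[2])/d[:,2])[:,None]
def proj(s,P): return cv2.projectPoints(np.asarray(P,float).reshape(-1,1,3),s["rvec"],s["tvec"],s["camera_matrix"],s["dist"])[0].reshape(-1,2)
E
python3 - <<'E'
from geo import *
for n,pts in {"side":dict(yellow=(344,243),disc=(310,281),sA=(247,209),sB=(262,271),sC=(257,240),red=(220,264),blue=(327,212),nut=(293,240),tr=(283,211)),
 "top":dict(yellow=(328,135),disc=(374,186),sA=(244,225),sB=(354,228),sC=(307,224),red=(337,268),blue=(270,137),nut=(316,187),tr=(262,186),sp=(128,199))}.items():
    s=cam(n)
    for k,p in pts.items(): print(n,k,plane(s,[p],75 if k=="sp" else 5)[0].round(0))
    im=cv2.cvtColor(s["pixels"],cv2.COLOR_RGB2BGR)
    x,y,w,h=(205,120,160,190) if n=="side" else (95,110,310,180)
    sc=min(800/w,600/h)
    cv2.imwrite(f"pics/crop_{n}.png",cv2.resize(im[y:y+h,x:x+w],None,fx=sc,fy=sc,interpolation=cv2.INTER_CUBIC))
    print(n,x,y,sc)
E
```

```text
side yellow [ 689. -196.    5.]
side disc [ 568. -314.    5.]
side sA [467.  -5.   5.]
side sB [ 466. -263.    5.]
side sC [ 473. -148.    5.]
side red [ 372. -224.    5.]
side blue [687. -56.   5.]
side nut [ 563. -163.    5.]
side tr [565. -31.   5.]
side 205 120 3.1578947368421053
top yellow [ 692. -201.    5.]
top disc [ 568. -311.    5.]
top sA [468.   0.   5.]
top sB [ 466. -261.    5.]
top sC [ 473. -149.    5.]
top red [ 372. -220.    5.]
top blue [684. -59.   5.]
top nut [ 563. -171.    5.]
top tr [563. -41.   5.]
top sp [517. 258.  75.]
top 95 110 2.5806451612903225
```

View pics/crop_side.png

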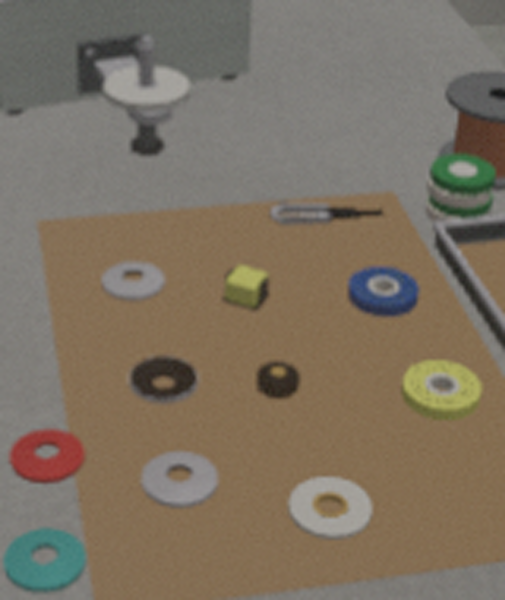

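View pics/crop_top.png

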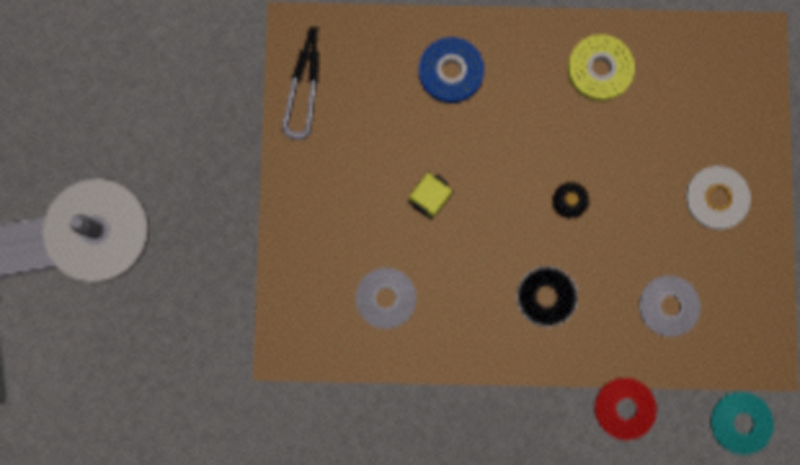

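Enlarged crops (crop px): bright springs hollow-down are at side (133,280) and (180,478), and the black dish is at (164,380). The red (47,455) and turquoise (44,560) ones are the look-alikes to leave. The yellow roll at (441,388) is flat with a white core, unlike the yellow transformer cube at (246,286). The disc with brass bush is at (330,506). Next I'll refine the positions.

```bash
cat > meas.py <<'E'
from geo import *
H=dict(yellow=12,disc=5,sA=5,sB=5,sC=8.5)
P=dict(yellow=(690,-199),disc=(568,-312),sA=(467,-2),sB=(466,-262),sC=(473,-148))
def blob(n,c,h,rad=50):
    s=cam(n); im=cv2.cvtColor(s["pixels"],cv2.COLOR_RGB2LAB).astype(float)
    p=proj(s,[[*c,h/2]])[0]; 
    K=4; r=int(rad/2.2); x0,y0=int(p[0])-r,int(p[1])-r
    sub=cv2.resize(im[y0:y0+2*r,x0:x0+2*r],None,fx=K,fy=K,interpolation=cv2.INTER_CUBIC)
    bg=np.median(np.concatenate([sub[:6].reshape(-1,3),sub[-6:].reshape(-1,3),sub[:,:6].reshape(-1,3),sub[:,-6:].reshape(-1,3)]),0)
    m=(np.linalg.norm((sub-bg)*[.8,1.5,1.5],axis=2)>22).astype(np.uint8)
    cs=max(cv2.findContours(m,cv2.RETR_EXTERNAL,cv2.CHAIN_APPROX_NONE)[0],key=cv2.contourArea)
    cs=cv2.convexHull(cs); M=cv2.moments(cs)
    f=lambda q:(np.asarray(q,float)+.5)/K-.5+[x0,y0]
    c=f([M["m10"]/M["m00"],M["m01"]/M["m00"]])
    w=plane(s,[c],h/2)[0]; q=plane(s,f(cs.reshape(-1,2)),h/2)[:,:2]
    return c,w,np.ptp(q,0)
if __name__=="__main__":
    for k in P:
        for n in("side","top"):
            c,w,e=blob(n,P[k],H[k]); print(k,n,c.round(1),w.round(1),"extent",e.round(1))
    for n in("side","top"):
        s=cam(n); print(n,"cam",rays(s,[(0,0)])[0].round(0))
E
python3 meas.py
python3 - <<'E'
from geo import *
for n,(x,y,w,h) in {"side":(225,120,60,60),"top":(75,160,110,80)}.items():
    s=cam(n); im=cv2.cvtColor(s["pixels"],cv2.COLOR_RGB2BGR)
    cv2.imwrite(f"pics/spin_{n}.png",cv2.resize(im[y:y+h,x:x+w],None,fx=7,fy=7,interpolation=cv2.INTER_CUBIC))
E
```

```text
yellow side [344.5 242.6] [ 690.1 -195.9    6. ] extent [67.4 74.6]
yellow top [327.6 135.5] [ 690.9 -199.5    6. ] extent [64.5 63.7]
disc side [309.2 280.1] [ 567.4 -308.     2.5] extent [60.4 63.1]
disc top [373.  186.1] [ 568.3 -309.1    2.5] extent [60.5 59.9]
sA side [246.7 208.4] [466.7   1.4   2.5] extent [55.1 57.9]
sA top [244.1 225.1] [4.681e+02 1.000e-01 2.500e+00] extent [55.3 55.4]
sB side [261.4 271.3] [ 464.9 -261.3    2.5] extent [55.9 58.5]
sB top [354.  228.1] [ 466.1 -261.7    2.5] extent [55.4 56. ]
sC side [256.3 239.7] [ 471.2 -145.3    4.3] extent [54.1 59.7]
sC top [306.6 224.5] [ 472.3 -148.6    4.2] extent [54.8 55.4]
side cam [ 342. -971.  673.]
top cam [412. -17. 988.]
```

View pics/spin_side.png

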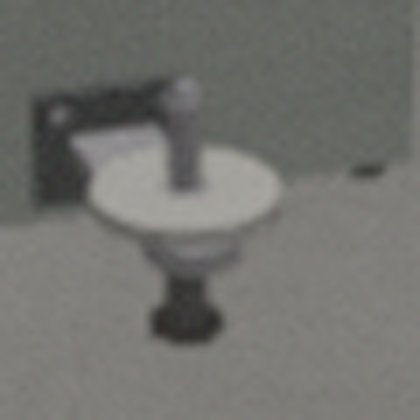

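View pics/spin_top.png

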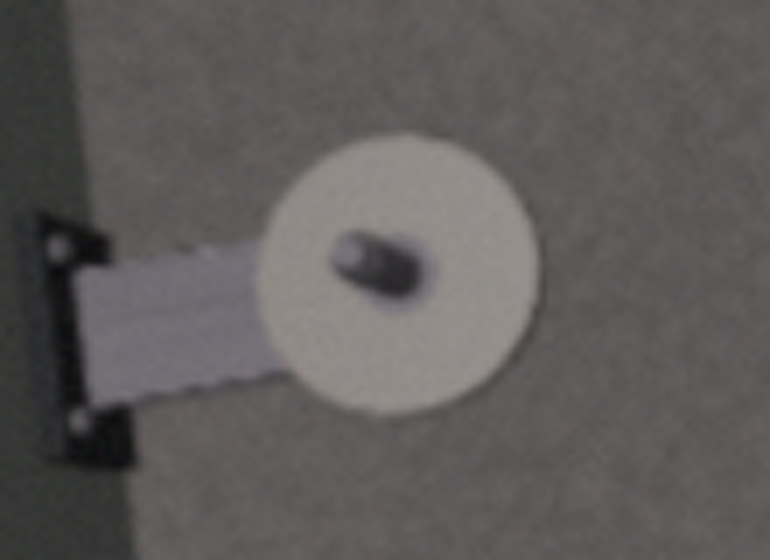

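```bash
python3 - <<'E'
from geo import *
from monkey import * if False else None
E
python3 - <<'E'
from geo import *
import cv2
K=7
for n,(x,y,w,h),seed in (("side",(225,120,60,60),(120,195)),("top",(75,160,110,80),(450,330))):
    s=cam(n); im=cv2.cvtColor(s["pixels"],cv2.COLOR_RGB2BGR)[y:y+h,x:x+w]
    im=cv2.resize(im,None,fx=K,fy=K,interpolation=cv2.INTER_CUBIC)
    g=cv2.GaussianBlur(im,(0,0),5); lab=cv2.cvtColor(g,cv2.COLOR_BGR2LAB).astype(int)
    ref=lab[seed[1],seed[0]]
    m=(np.abs(lab[...,0]-ref[0])<18).astype(np.uint8)&((lab[...,2]-ref[2]>-7).astype(np.uint8))
    nl,l=cv2.connectedComponents(m); m=(l==l[seed[1],seed[0]]).astype(np.uint8)
    c=max(cv2.findContours(m,cv2.RETR_EXTERNAL,cv2.CHAIN_APPROX_NONE)[0],key=cv2.contourArea)
    hl=cv2.convexHull(c)
    e=cv2.fitEllipse(hl); f=lambda p:(np.array(p)+.5)/K-.5+[x,y]
    q=plane(s,f(hl.reshape(-1,2)),75)[:,:2]
    print(n,"plate px",f(e[0]),e[1],plane(s,[f(e[0])],75)[0].round(1),np.ptp(q,0).round(1),"mid",((q.max(0)+q.min(0))/2).round(1))
    o=im.copy(); cv2.drawContours(o,[c],-1,(0,0,255),1); cv2.imwrite(f"pics/plate_{n}.png",o)
a,b=cam("top"),cam("side")
for z,pt,ps in((127,(350,250),(183,90)),):
    pt=(np.array(pt)+.5)/7-.5+[75,160]; ps=(np.array(ps)+.5)/7-.5+[225,120]
    print("tip top",plane(a,[pt],z)[0].round(1),"side",plane(b,[ps],z)[0].round(1))
    c1,d1=rays(a,[pt]);c2,d2=rays(b,[ps])
    A=np.c_[d1[0],-d2[0]];t=np.linalg.lstsq(A,c2-c1,rcond=None)[0];print((c1+t[0]*d1[0]).round(1),(c2+t[1]*d2[0]).round(1))
E
```

```text
side plate px [250.52747454 146.05237252] (84.86096954345703, 186.94937133789062) [514.6 252.6  75. ] [84.9 92.5] mid [516.3 255.1]
top plate px [131.05584281 198.76039777] (264.67218017578125, 280.20306396484375) [517.5 251.1  75. ] [86.4 87.4] mid [517.9 251.4]
tip top [518.6 249.8 127. ] side [514.5 244.8 127. ]
[518.9 250.5 124.6] [515.3 250.9 124.3]  File "<stdin>", line 2
    from monkey import * if False else None
                         ^^
SyntaxError: invalid syntax
```

```bash
cd pics; python3 -c "
import cv2,numpy as np
a=cv2.imread('plate_side.png');b=cv2.imread('plate_top.png')
a=cv2.copyMakeBorder(a,0,560-420,0,0,0);cv2.imwrite('plates.png',cv2.resize(np.hstack([a,b]),None,fx=.66,fy=.66))"
```

```text
(no output)
```

View pics/plates.png

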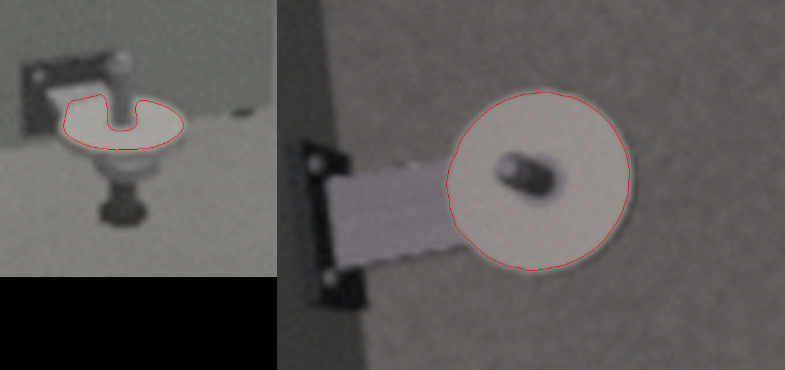

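Measured (top view, within about 2–3 mm of side): yellow (690.5,-198.5), disc (568,-309), sA (467.5,0.5), sB (465.7,-261.5), sC (472,-147.5), spindle (517,251). First I'll move off in -y and turn so the jaws lie along world y.

```bash
python3 -m pendant '-0.008 -0.031 0.020 -4 0 0 0.085; -0.016 -0.062 0.040 -8 0 0 0.085; -0.024 -0.093 0.060 -12 0 0 0.085; -0.032 -0.124 0.079 -16 0 0 0.085; -0.040 -0.155 0.099 -20.04 0 0 0.085' 40
cat > st.py <<'E'
import sys,numpy as np
from cell import monitor
o=monitor.observe(); p=o["eef_pos"]; R=o["orientation"]
print("t",round(o["time"],2),"p",p.round(1),"F",o["wrist_force"].round(1),"w",round(o["gripper_width"],1),"q",o["qpos"].round(0)); print("y",R[:,1].round(3),"x",R[:,0].round(4))
if len(sys.argv)>3: print("tool shift m",(R.T@(np.array(sys.argv[1:4],float)-p)/1000).round(4))
E
python3 st.py 690 -199 120
```

```text
time: 0.52
eef_pos: [253.9, 405.6, 271.2]
orientation: [[-0.0, -0.004, 1.0], [-0.001, 1.0, 0.004], [-1.0, -0.001, -0.0]]
wrist_force: [0.7, -0.7, 0.6]
gripper_width: 85.1
t 0.52 p [253.9 405.6 271.2] F [ 0.7 -0.7  0.6] w 85.1 q [-50.  26. -19. 111.  12.  45.  14.]
y [-0.004  1.    -0.001] x [-2.e-04 -1.e-03 -1.e+00]
tool shift m [ 0.1517 -0.6062  0.4336]
```

```bash
python3 -m pendant '0 -0.036 0.020 0 0 0 0.085; 0 -0.072 0.040 0 0 0 0.085; 0 -0.108 0.060 0 0 0 0.085; 0 -0.144 0.080 0 0 0 0.085; 0 -0.180 0.100 0 0 0 0.085'
python3 -m pendant '0 -0.032 0.024 0 0 0 0.085; 0 -0.064 0.048 0 0 0 0.085; 0 -0.096 0.072 0 0 0 0.085; 0 -0.128 0.096 0 0 0 0.085; 0 -0.160 0.120 0 0 0 0.085'
python3 -m pendant '0.010 -0.030 0.024 0 0 0 0.080; 0.020 -0.060 0.048 0 0 0 0.080; 0.030 -0.090 0.072 0 0 0 0.080; 0.040 -0.120 0.096 0 0 0 0.075; 0.050 -0.150 0.120 0 0 0 0.075'
python3 st.py 690 -199 60
```

```text
time: 0.93
eef_pos: [354.5, 225.6, 271.3]
orientation: [[-0.0, -0.0, 1.0], [-0.0, 1.0, 0.0], [-1.0, -0.0, -0.0]]
wrist_force: [1.1, 1.4, 1.0]
gripper_width: 85.2
time: 1.35
eef_pos: [474.7, 65.6, 271.2]
orientation: [[-0.0, 0.0, 1.0], [-0.0, 1.0, -0.0], [-1.0, -0.0, -0.0]]
wrist_force: [1.2, 0.8, -0.1]
gripper_width: 85.2
time: 1.77
eef_pos: [594.6, -84.2, 220.4]
orientation: [[-0.001, 0.0, 1.0], [0.0, 1.0, -0.0], [-1.0, 0.0, -0.001]]
wrist_force: [-0.2, 0.5, -0.0]
gripper_width: 74.7
t 1.77 p [594.6 -84.2 220.4] F [-0.2  0.5 -0. ] w 74.7 q [ 13.  39. -17.  95.  14.  49.  81.]
y [0. 1. 0.] x [-9.e-04  1.e-04 -1.e+00]
tool shift m [ 0.1603 -0.1148  0.0956]
```

```bash
python3 -m pendant '0.032 -0.023 0.019 0 0 0 0.075; 0.064 -0.046 0.038 0 0 0 0.075; 0.096 -0.069 0.057 0 0 0 0.072; 0.128 -0.092 0.077 0 0 0 0.072; 0.160 -0.115 0.096 0 0 0 0.072'
python3 -m pendant '0.006 0 0 0 0 0 0.072; 0.012 0 0 0 0 0 0.072; 0.018 0 0 0 0 0 0.072; 0.024 0 0 0 0 0 0.072; 0.030 0 0 0 0 0 0.072'
python3 look.py b
python3 - <<'E'
import cv2
a=cv2.imread('pics/b_side.png')[190:260,300:400]; cv2.imwrite('pics/b_s.png',cv2.resize(a,None,fx=7,fy=7,interpolation=2))
E
```

```text
time: 2.18
eef_pos: [685.6, -192.7, 67.1]
orientation: [[-0.001, -0.0, 1.0], [0.0, 1.0, 0.0], [-1.0, 0.0, -0.001]]
wrist_force: [0.3, 0.7, 0.7]
gripper_width: 72.1
time: 2.6
eef_pos: [686.1, -190.0, 40.6]
orientation: [[0.002, -0.002, 1.0], [0.001, 1.0, 0.002], [-1.0, 0.001, 0.002]]
wrist_force: [-0.2, 1.2, -0.0]
gripper_width: 71.9
```

View pics/b_s.png

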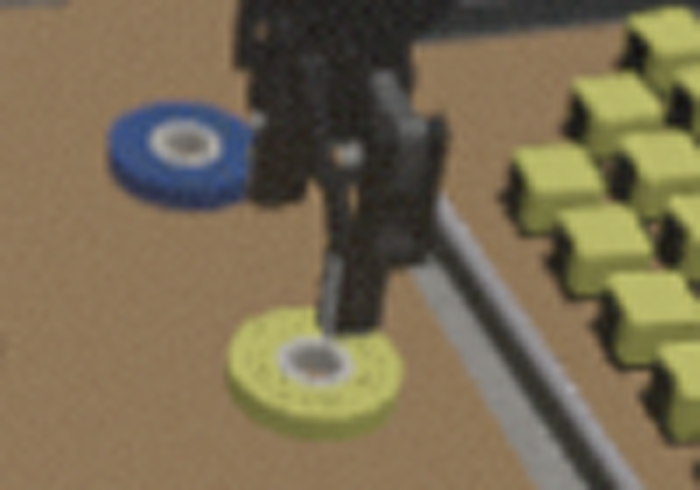

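View pics/b_top.png

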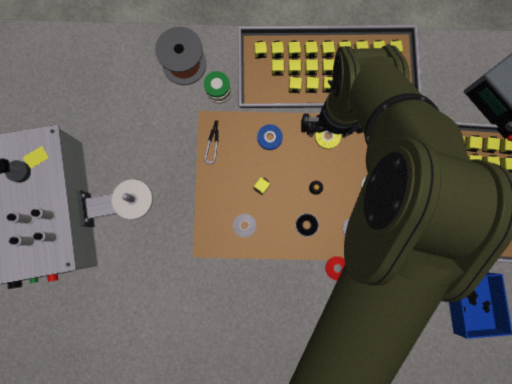

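```bash
python3 st.py 690.5 -198.5 20
python3 - <<'E'
from geo import *
s=cam("side")
for z in(35,40,45,50,55): print(z,proj(s,[[686,-227,z],[686,-233,z],[686,-154,z]]).round(1).tolist())
E
```

```text
t 2.7 p [ 685.  -190.5   39.4] F [-0.4  0.2  0.3] w 72.2 q [ 19.  60. -15.  79.  19.  43.  88.]
y [-0.001  1.     0.   ] x [-4.e-04  5.e-04 -1.e+00]
tool shift m [ 0.0194 -0.008   0.0055]
35 [[348.4, 241.4], [349.2, 243.0], [338.9, 223.9]]
40 [[348.6, 239.8], [349.5, 241.4], [339.1, 222.3]]
45 [[348.9, 238.2], [349.7, 239.7], [339.3, 220.8]]
50 [[349.1, 236.6], [350.0, 238.1], [339.6, 219.2]]
55 [[349.4, 235.0], [350.2, 236.5], [339.8, 217.6]]
```

The near finger ends at side px (350,237.5), about 9 mm above the TCP level at this opening. I'll go down in steps, watching the force.

```bash
python3 -m pendant '0.003 -0.002 0.002 0 0 0 0.074; 0.010 -0.004 0.004 0 0 0 0.074; 0.018 -0.008 0.0055 0 0 0 0.074; 0.026 -0.008 0.0055 0 0 0 0.074; 0.030 -0.008 0.0055 0 0 0 0.074'
python3 st.py 690.5 -198.5 0; python3 look.py c;  python3 - <<'E'
import cv2
a=cv2.imread('pics/c_side.png')[190:260,300:400]; cv2.imwrite('pics/c_s.png',cv2.resize(a,None,fx=7,fy=7,interpolation=2))
E
```

```text
time: 3.12
eef_pos: [689.8, -200.2, 7.3]
orientation: [[-0.002, 0.001, 1.0], [0.0, 1.0, -0.001], [-1.0, 0.0, -0.002]]
wrist_force: [0.1, 0.1, -0.5]
gripper_width: 73.7
t 3.12 p [ 689.8 -200.2    7.3] F [ 0.1  0.1 -0.5] w 73.7 q [ 19.  63. -14.  78.  19.  42.  88.]
y [0.001 1.    0.   ] x [-0.0022  0.     -1.    ]
tool shift m [0.0073 0.0017 0.0007]
```

View pics/c_s.png

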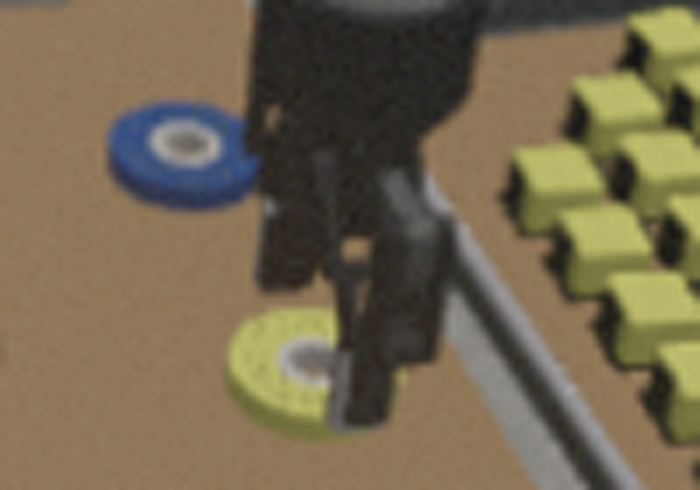

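Run:
```python
from geo import *
s=cam("side")
P=[[679,-237,z] for z in(8,14)]+[[701,-237,z] for z in(8,14)]+[[690,-237,11],[690,-252,14],[690.5,-198.5,12],[690,-163,14]]
for p,q in zip(P,proj(s,P)): print(p,((q-[300,190]+.5)*7).round(0))
```

```text
[679, -237, 8] [324. 443.]
[679, -237, 14] [326. 430.]
[701, -237, 8] [383. 437.]
[701, -237, 14] [385. 423.]
[690, -237, 11] [354. 433.]
[690, -252, 14] [370. 454.]
[690.5, -198.5, 12] [320. 363.]
[690, -163, 14] [288. 300.]
```

```bash
python3 -m pendant '0.003 0.0010 0 0 0 0 0.074; 0.006 0.0015 0 0 0 0 0.074; 0.009 0.0015 0 0 0 0 0.074; 0.009 0.0015 0 0 0 0 0.060; 0.009 0.0015 0 0 0 0 0.055' 40
python3 -m pendant '0 0 0 0 0 0 0.055; 0 0 0 0 0 0 0.055; 0 0 0 0 0 0 0.055; 0 0 0 0 0 0 0.055; 0 0 0 0 0 0 0.055' 
python3 st.py
```

```text
time: 3.63
eef_pos: [691.0, -198.0, 0.6]
orientation: [[0.0, -0.0, 1.0], [0.0, 1.0, 0.0], [-1.0, 0.0, 0.0]]
wrist_force: [0.6, 0.8, -0.2]
gripper_width: 59.9
time: 4.05
eef_pos: [691.1, -198.1, 0.5]
orientation: [[0.001, 0.0, 1.0], [0.0, 1.0, -0.0], [-1.0, 0.0, 0.001]]
wrist_force: [-1.1, 0.4, 3.0]
gripper_width: 59.6
t 4.05 p [ 6.911e+02 -1.981e+02  5.000e-01] F [-1.1  0.4  3. ] w 59.6 q [ 19.  63. -14.  78.  19.  41.  88.]
y [0. 1. 0.] x [ 6.e-04  0.e+00 -1.e+00]
```

```bash
python3 -m pendant '-0.010 0 0 0 0 0 0.055; -0.025 0 0 0 0 0 0.055; -0.045 0 0 0 0 0 0.055; -0.070 0 0 0 0 0 0.055; -0.100 0 0 0 0 0 0.055' 
python3 st.py; python3 look.py d;  python3 - <<'E'
import cv2
a=cv2.imread('pics/d_side.png')[150:230,290:390]; cv2.imwrite('pics/d_s.png',cv2.resize(a,None,fx=7,fy=7,interpolation=2))
E
```

```text
time: 4.47
eef_pos: [689.8, -198.1, 101.1]
orientation: [[-0.002, -0.0, 1.0], [0.0, 1.0, 0.0], [-1.0, 0.0, -0.002]]
wrist_force: [0.4, -0.7, -0.7]
gripper_width: 59.5
t 4.47 p [ 689.8 -198.1  101.1] F [ 0.4 -0.7 -0.7] w 59.5 q [ 20.  56. -16.  77.  17.  50.  89.]
y [-0.  1.  0.] x [-2.e-03  3.e-04 -1.e+00]
```

View pics/d_s.png

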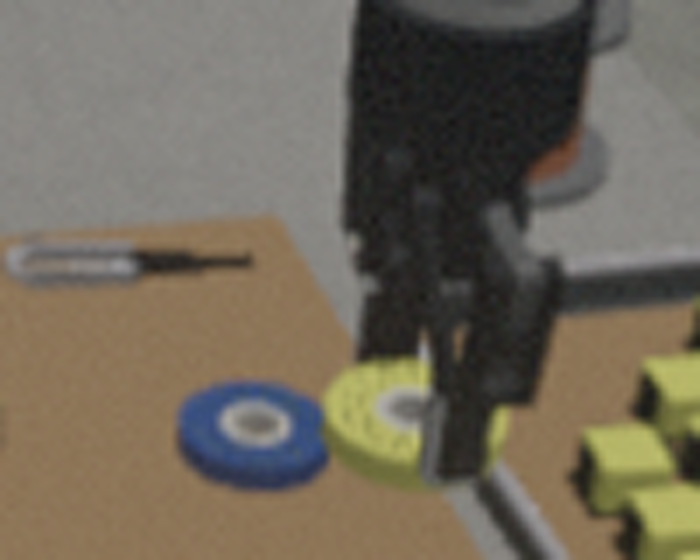

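The roll is held level (crop (410,410)), its underside about 0.5 mm below TCP level. Now I'll carry it to above the spindle.

```bash
python3 -m pendant '-0.020 0.020 -0.006 0 0 0 0.055; -0.038 0.050 -0.017 0 0 0 0.055; -0.056 0.080 -0.028 0 0 0 0.055; -0.074 0.110 -0.040 0 0 0 0.055; -0.090 0.140 -0.052 0 0 0 0.055' 
python3 -m pendant '0 0.032 -0.012 0 0 0 0.055; 0 0.064 -0.024 0 0 0 0.055; 0 0.096 -0.036 0 0 0 0.055; 0 0.128 -0.048 0 0 0 0.055; 0 0.160 -0.060 0 0 0 0.055' 
python3 -m pendant '0 0.032 -0.012 0 0 0 0.055; 0 0.064 -0.024 0 0 0 0.055; 0 0.096 -0.036 0 0 0 0.055; 0 0.125 -0.048 0 0 0 0.055; 0 0.148 -0.061 0 0 0 0.055' 
python3 st.py 517 251 150
```

```text
time: 4.98
eef_pos: [638.2, -56.9, 191.9]
orientation: [[0.001, 0.0, 1.0], [0.0, 1.0, -0.0], [-1.0, 0.0, 0.001]]
wrist_force: [1.4, 0.6, -0.1]
gripper_width: 60.0
time: 5.4
eef_pos: [578.0, 103.1, 191.0]
orientation: [[0.001, 0.0, 1.0], [0.0, 1.0, -0.0], [-1.0, 0.0, 0.001]]
wrist_force: [0.8, 0.3, -1.0]
gripper_width: 59.7
time: 5.82
eef_pos: [516.9, 252.9, 191.0]
orientation: [[0.001, -0.002, 1.0], [0.002, 1.0, 0.002], [-1.0, 0.002, 0.001]]
wrist_force: [0.3, 0.4, -0.3]
gripper_width: 59.4
t 5.82 p [516.9 252.9 191. ] F [ 0.3  0.4 -0.3] w 59.4 q [-23.  39. -13. 101.  12.  42.  48.]
y [-0.002  1.     0.002] x [ 9.e-04  2.e-03 -1.e+00]
tool shift m [ 0.041  -0.002   0.0001]
```

```bash
python3 -m pendant '0.010 -0.001 0 0 0 0 0.055; 0.025 -0.002 0 0 0 0 0.055; 0.040 -0.002 0 0 0 0 0.055; 0.050 -0.002 0 0 0 0 0.055; 0.050 -0.002 0 0 0 0 0.055' 
python3 st.py 517 251 150;python3 look.py e;  python3 - <<'E'
import cv2
a=cv2.imread('pics/e_side.png')[90:180,200:300]; cv2.imwrite('pics/e_s.png',cv2.resize(a,None,fx=6,fy=6,interpolation=2))
E
```

```text
time: 6.23
eef_pos: [516.6, 246.8, 138.6]
orientation: [[-0.003, 0.0, 1.0], [-0.002, 1.0, -0.0], [-1.0, -0.002, -0.003]]
wrist_force: [-0.9, 0.4, -1.6]
gripper_width: 59.2
t 6.23 p [516.6 246.8 138.6] F [-0.9  0.4 -1.6] w 59.2 q [-23.  43. -12. 104.  14.  35.  46.]
y [ 0.     1.    -0.002] x [-0.0032 -0.002  -1.    ]
tool shift m [-0.0114  0.0042  0.0003]
```

View pics/e_s.png

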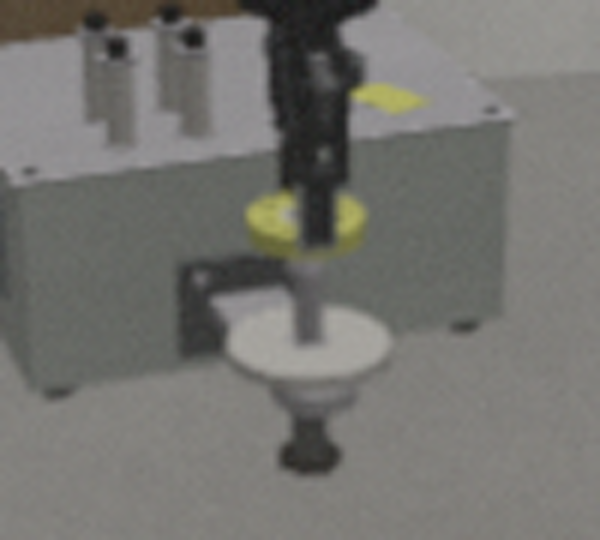

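View pics/e_top.png

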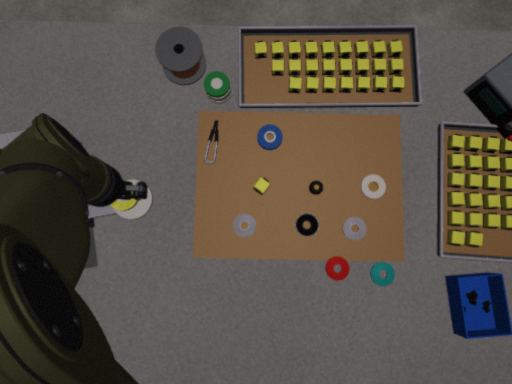

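```bash
python3 st.py 517 251 150
python3 - <<'E'
from geo import *
s=cam("side")
for P in([517,251,75],[517,251,110],[517,251,127],[517,251,138],[517,247,144],[517,251,144],[519,251,144],[517,220,138],[506,216,145],[528,216,145]): print(P,((proj(s,[P])[0]-[200,90]+.5)*6).round(1))
im=cv2.cvtColor(s["pixels"][90:180,200:300],cv2.COLOR_RGB2HSV)
im=cv2.resize(im,None,fx=6,fy=6,interpolation=cv2.INTER_LINEAR)
m=cv2.inRange(im,(22,90,70),(38,255,255)); m[:150]=0
ys,xs=np.nonzero(m); print(xs.min(),xs.max(),ys.min(),ys.max())
E
```

```text
t 6.33 p [517.9 247.7 140.4] F [ 0.4 -0.5 -0.5] w 59.6 q [-23.  43. -12. 103.  14.  35.  46.]
y [ 0.  1. -0.] x [-1.e-04 -0.e+00 -1.e+00]
tool shift m [-0.0096  0.0033 -0.0009]
[517, 251, 75] [310.9 340.3]
[517, 251, 110] [310.5 281.7]
[517, 251, 127] [310.3 252.6]
[517, 251, 138] [310.2 233.7]
[517, 247, 144] [311.2 226.2]
[517, 251, 144] [310.1 223.2]
[519, 251, 144] [313.9 223. ]
[517, 220, 138] [318.8 257.1]
[506, 216, 145] [298.9 249.1]
[528, 216, 145] [340.8 246.6]
248 362 191 255
```

```bash
python3 -m pendant '0 0.001 0.0005 0 0 0 0.055; 0 0.002 0.001 0 0 0 0.055; 0 0.003 0.001 0 0 0 0.055; 0.003 0.003 0.001 0 0 0 0.055; 0.008 0.003 0.001 0 0 0 0.055' 
python3 -m pendant '0.003 0 0 0 0 0 0.055; 0.006 0 0 0 0 0 0.055; 0.009 0 0 0 0 0 0.055; 0.012 0 0 0 0 0 0.055; 0.012 0 0 0 0 0 0.055' 
for i in 1 2 3; do python3 st.py 517 251 150; done
```

```text
time: 6.75
eef_pos: [519.3, 251.3, 132.7]
orientation: [[0.001, -0.0, 1.0], [0.001, 1.0, 0.0], [-1.0, 0.001, 0.001]]
wrist_force: [0.0, -0.7, -0.1]
gripper_width: 59.2
time: 7.17
eef_pos: [518.4, 250.6, 119.5]
orientation: [[-0.001, -0.0, 1.0], [-0.001, 1.0, 0.0], [-1.0, -0.001, -0.001]]
wrist_force: [-0.6, -0.0, -1.0]
gripper_width: 59.8
t 7.17 p [518.4 250.6 119.5] F [-0.6 -0.  -1. ] w 59.8 q [-24.  45. -11. 104.  15.  33.  46.]
y [-0.     1.    -0.001] x [-1.1e-03 -6.0e-04 -1.0e+00]
tool shift m [-0.0305  0.0004 -0.0014]
t 7.17 p [518.4 250.6 119.5] F [-0.6 -0.  -1. ] w 59.8 q [-24.  45. -11. 104.  15.  33.  46.]
y [-0.     1.    -0.001] x [-1.1e-03 -6.0e-04 -1.0e+00]
tool shift m [-0.0305  0.0004 -0.0014]
t 7.17 p [518.4 250.6 119.5] F [-0.6 -0.  -1. ] w 59.8 q [-24.  45. -11. 104.  15.  33.  46.]
y [-0.     1.    -0.001] x [-1.1e-03 -6.0e-04 -1.0e+00]
tool shift m [-0.0305  0.0004 -0.0014]
```

Underside is about 8 mm below the tip with no force, so it has threaded. Continuing.

```bash
python3 -m pendant '0.003 0 0 0 0 0 0.055; 0.006 0 0 0 0 0 0.055; 0.009 0 0 0 0 0 0.055; 0.012 0 0 0 0 0 0.055; 0.012 0 0 0 0 0 0.055'; python3 st.py
python3 -m pendant '0.003 0 0 0 0 0 0.055; 0.006 0 0 0 0 0 0.055; 0.009 0 0 0 0 0 0.055; 0.012 0 0 0 0 0 0.055; 0.012 0 0 0 0 0 0.055'
python3 st.py
```

```text
time: 7.58
eef_pos: [518.4, 250.6, 107.5]
orientation: [[-0.001, -0.0, 1.0], [-0.001, 1.0, 0.0], [-1.0, -0.001, -0.001]]
wrist_force: [-0.2, -0.3, -0.0]
gripper_width: 59.5
t 7.58 p [518.4 250.6 107.5] F [-0.2 -0.3 -0. ] w 59.5 q [-24.  46. -11. 104.  15.  31.  45.]
y [-0.     1.    -0.001] x [-1.e-03 -5.e-04 -1.e+00]
time: 8.0
eef_pos: [518.5, 250.6, 95.5]
orientation: [[-0.001, -0.0, 1.0], [-0.001, 1.0, 0.0], [-1.0, -0.001, -0.001]]
wrist_force: [-0.1, -0.1, -1.4]
gripper_width: 59.6
t 8.0 p [518.5 250.6  95.5] F [-0.1 -0.1 -1.4] w 59.6 q [-24.  47. -10. 105.  15.  30.  45.]
y [-0.     1.    -0.001] x [-9.e-04 -5.e-04 -1.e+00]
```

```bash
python3 look.py f;  python3 - <<'E'
import cv2
a=cv2.imread('pics/f_side.png')[90:180,200:300]; cv2.imwrite('pics/f_s.png',cv2.resize(a,None,fx=6,fy=6,interpolation=2))
E
```

```text
(no output)
```

View pics/f_s.png

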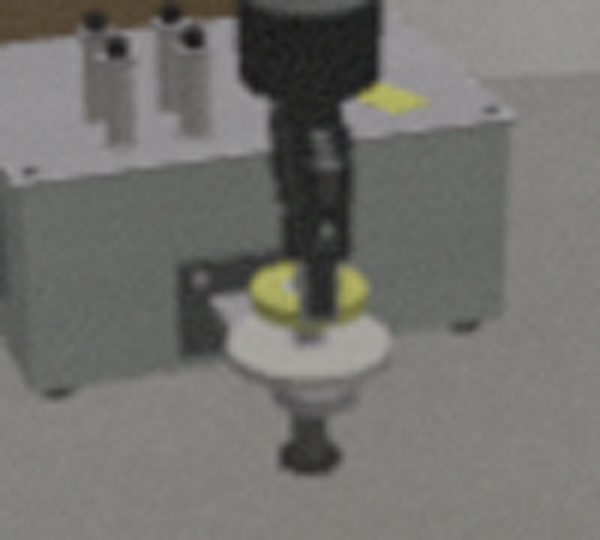

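The roll is threaded (side crop (310,293)). I'll lower it to the plate, expecting contact at TCP z ≈ 75.5.

```bash
python3 -m pendant '0.004 0 0 0 0 0 0.055; 0.008 0 0 0 0 0 0.055; 0.012 0 0 0 0 0 0.055; 0.015 0 0 0 0 0 0.055; 0.017 0 0 0 0 0 0.055'; python3 st.py
python3 -m pendant '0.0005 0 0 0 0 0 0.055; 0.001 0 0 0 0 0 0.055; 0.0015 0 0 0 0 0 0.055; 0.002 0 0 0 0 0 0.055; 0.002 0 0 0 0 0 0.055'
python3 st.py
```

```text
time: 8.52
eef_pos: [518.5, 250.7, 78.6]
orientation: [[-0.001, -0.0, 1.0], [-0.0, 1.0, 0.0], [-1.0, -0.0, -0.001]]
wrist_force: [0.6, -0.1, -1.1]
gripper_width: 59.4
t 8.52 p [518.5 250.7  78.6] F [ 0.6 -0.1 -1.1] w 59.4 q [-25.  48. -10. 105.  16.  28.  45.]
y [-0.  1. -0.] x [-7.e-04 -3.e-04 -1.e+00]
time: 8.93
eef_pos: [518.8, 250.9, 77.3]
orientation: [[0.0, -0.0, 1.0], [0.0, 1.0, 0.0], [-1.0, 0.0, 0.0]]
wrist_force: [-1.0, 0.4, -1.4]
gripper_width: 59.6
t 8.93 p [518.8 250.9  77.3] F [-1.   0.4 -1.4] w 59.6 q [-25.  49. -10. 105.  16.  28.  45.]
y [-0.  1.  0.] x [ 1.e-04  2.e-04 -1.e+00]
```

```bash
python3 -m pendant '0.0005 0 0 0 0 0 0.055; 0.001 0 0 0 0 0 0.055; 0.0015 0 0 0 0 0 0.055; 0.002 0 0 0 0 0 0.055; 0.002 0 0 0 0 0 0.055'
python3 st.py; 
python3 -m pendant '0.0002 0 0 0 0 0 0.055; 0.0004 0 0 0 0 0 0.055; 0.0006 0 0 0 0 0 0.055; 0.0008 0 0 0 0 0 0.055; 0.001 0 0 0 0 0 0.055'
python3 st.py
```

```text
time: 9.35
eef_pos: [518.8, 250.9, 75.4]
orientation: [[0.0, 0.0, 1.0], [0.0, 1.0, -0.0], [-1.0, 0.0, 0.0]]
wrist_force: [-1.3, -0.7, 1.9]
gripper_width: 59.7
t 9.35 p [518.8 250.9  75.4] F [-1.3 -0.7  1.9] w 59.7 q [-25.  49. -10. 105.  16.  28.  45.]
y [0. 1. 0.] x [ 2.e-04  1.e-04 -1.e+00]
time: 9.77
eef_pos: [518.9, 250.9, 75.3]
orientation: [[0.001, 0.0, 1.0], [0.0, 1.0, -0.0], [-1.0, 0.0, 0.001]]
wrist_force: [-3.6, -0.6, 12.5]
gripper_width: 59.7
t 9.77 p [518.9 250.9  75.3] F [-3.6 -0.6 12.5] w 59.7 q [-25.  49. -10. 105.  16.  27.  45.]
y [0. 1. 0.] x [ 6.e-04  1.e-04 -1.e+00]
```

Contact is 12.5 N at TCP z 75.3, as predicted. I'll release and go straight up.

```bash
python3 -m pendant '0 0 0 0 0 0 0.072; 0 0 0 0 0 0 0.072; 0 0 0 0 0 0 0.072; 0 0 0 0 0 0 0.072; -0.004 0 0 0 0 0 0.072'
python3 st.py
python3 -m pendant '-0.015 0 0 0 0 0 0.072; -0.040 0 0 0 0 0 0.072; -0.070 0 0 0 0 0 0.072; -0.100 0 0 0 0 0 0.072; -0.120 0 0 0 0 0 0.072'
python3 look.py g;python3 st.py 568 -309 200;  python3 - <<'E'
import cv2
a=cv2.imread('pics/g_side.png')[90:180,200:300]; cv2.imwrite('pics/g_s.png',cv2.resize(a,None,fx=6,fy=6,interpolation=2))
E
```

```text
time: 10.18
eef_pos: [518.3, 250.6, 77.5]
orientation: [[-0.001, -0.0, 1.0], [-0.001, 1.0, 0.0], [-1.0, -0.001, -0.001]]
wrist_force: [0.1, 0.7, -0.3]
gripper_width: 71.9
t 10.18 p [518.3 250.6  77.5] F [ 0.1  0.7 -0.3] w 71.9 q [-25.  49. -10. 105.  16.  28.  45.]
y [-0.     1.    -0.001] x [-1.4e-03 -7.0e-04 -1.0e+00]
time: 10.6
eef_pos: [519.6, 251.3, 201.1]
orientation: [[0.003, 0.0, 1.0], [0.002, 1.0, -0.0], [-1.0, 0.002, 0.003]]
wrist_force: [1.0, 0.4, 0.4]
gripper_width: 72.1
t 10.7 p [521.  252.2 202.1] F [0.9 0.3 0.6] w 71.7 q [-22.  38. -14. 100.  12.  43.  48.]
y [0.    1.    0.004] x [ 0.0068  0.0041 -1.    ]
tool shift m [ 1.000e-04 -5.612e-01  4.720e-02]
```

View pics/g_s.png

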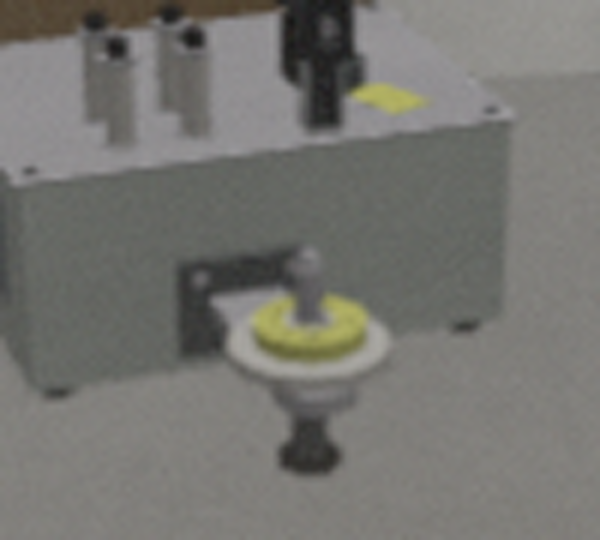

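Roll seated flat on the plate, shaft through it (crop (310,325)). Now to the disc.

```bash
python3 -m pendant '0 -0.020 0.001 0 0 0 0.072; 0 -0.045 0.003 0 0 0 0.072; 0 -0.075 0.006 0 0 0 0.072; 0 -0.107 0.009 0 0 0 0.072; 0 -0.140 0.012 0 0 0 0.072' >/dev/null
python3 -m pendant '0 -0.030 0.002 0 0 0 0.072; 0 -0.060 0.005 0 0 0 0.072; 0 -0.090 0.007 0 0 0 0.072; 0 -0.120 0.009 0 0 0 0.072; 0 -0.150 0.012 0 0 0 0.072' >/dev/null
python3 -m pendant '0.010 -0.030 0.002 0 0 0 0.072; 0.020 -0.060 0.005 0 0 0 0.072; 0.030 -0.090 0.007 0 0 0 0.072; 0.040 -0.120 0.009 0 0 0 0.072; 0.050 -0.150 0.012 0 0 0 0.072' 
python3 st.py 568.2 -309 100
```

```text
time: 11.95
eef_pos: [553.8, -190.6, 146.8]
orientation: [[-0.002, 0.0, 1.0], [0.001, 1.0, -0.0], [-1.0, 0.001, -0.002]]
wrist_force: [0.8, -0.1, -0.0]
gripper_width: 72.2
t 11.95 p [ 553.8 -190.6  146.8] F [ 0.8 -0.1 -0. ] w 72.2 q [ 24.  43. -16. 101.  18.  38.  88.]
y [0.    1.    0.001] x [-1.9e-03  5.0e-04 -1.0e+00]
tool shift m [ 0.0467 -0.1185  0.0144]
```

```bash
python3 -m pendant '0.012 -0.025 0.003 0 0 0 0.072; 0.024 -0.050 0.006 0 0 0 0.072; 0.036 -0.075 0.009 0 0 0 0.072; 0.048 -0.100 0.012 0 0 0 0.072; 0.060 -0.1185 0.0144 0 0 0 0.072' >/dev/null
python3 -m pendant '0.010 0 0 0 0 0 0.072; 0.020 0 0 0 0 0 0.072; 0.030 0 0 0 0 0 0.072; 0.038 0 0 0 0 0 0.072; 0.038 0 0 0 0 0 0.072' >/dev/null
python3 st.py 568.2 -309 20
```

```text
t 12.78 p [ 568.2 -305.3   48.2] F [ 0.1 -0.1 -0.1] w 71.7 q [ 32.  55. -15.  92.  22.  36.  96.]
y [-0.002  1.     0.002] x [-0.0032  0.0025 -1.    ]
tool shift m [ 0.0282 -0.0038  0.    ]
```

```bash
python3 -m pendant '0.010 -0.003 0 0 0 0 0.072; 0.020 -0.0037 0 0 0 0 0.072; 0.030 -0.0037 0 0 0 0 0.072; 0.038 -0.0037 0 0 0 0 0.072; 0.038 -0.0037 0 0 0 0 0.072' >/dev/null
python3 st.py 568.2 -309 -3.5;python3 look.py h
python3 - <<'E'
import cv2
a=cv2.imread('pics/h_side.png')[230:310,270:370]; cv2.imwrite('pics/h_s.png',cv2.resize(a,None,fx=7,fy=7,interpolation=2))
E
```

```text
t 13.2 p [ 567.8 -310.6   10. ] F [ 0.5 -0.1 -0.8] w 72.5 q [ 32.  59. -14.  92.  23.  32.  95.]
y [-0.     1.     0.002] x [-0.0033  0.0015 -1.    ]
tool shift m [0.0135 0.0016 0.0004]
```

View pics/h_s.png

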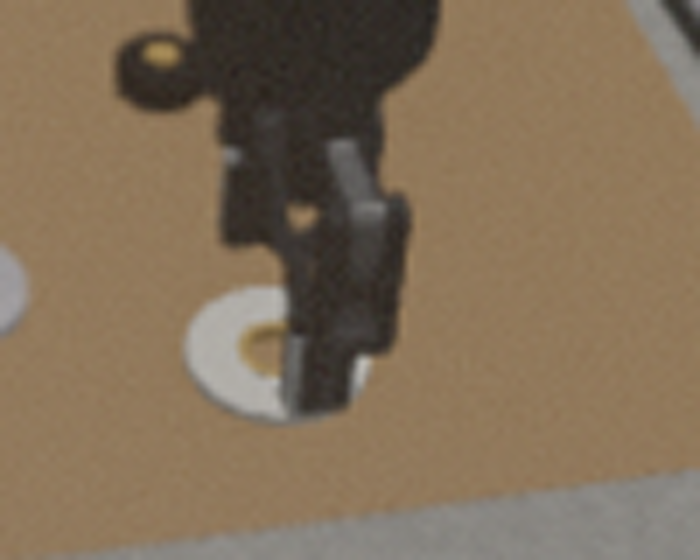

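```bash
python3 -m pendant '0.004 0.0005 0 0 0 0 0.072; 0.007 0.001 0 0 0 0 0.070; 0.010 0.001 0 0 0 0 0.068; 0.0125 0.001 0 0 0 0 0.068; 0.0125 0.001 0 0 0 0 0.068'
python3 st.py 568.2 -309 -3.5
python3 -m pendant '0.0005 0 0 0 0 0 0.065; 0.001 0 0 0 0 0 0.053; 0.001 0 0 0 0 0 0.053; 0.001 0 0 0 0 0 0.053; 0.001 0 0 0 0 0 0.053'
python3 st.py
```

```text
time: 13.72
eef_pos: [568.9, -310.2, -0.8]
orientation: [[-0.001, -0.0, 1.0], [0.0, 1.0, 0.0], [-1.0, 0.0, -0.001]]
wrist_force: [-0.5, -0.3, 0.2]
gripper_width: 67.7
t 13.72 p [ 568.9 -310.2   -0.8] F [-0.5 -0.3  0.2] w 67.7 q [ 32.  59. -14.  92.  23.  31.  95.]
y [-0.  1.  0.] x [-7.e-04  4.e-04 -1.e+00]
tool shift m [ 0.0027  0.0012 -0.0007]
time: 14.13
eef_pos: [569.4, -310.4, -0.2]
orientation: [[0.0, 0.0, 1.0], [-0.0, 1.0, -0.0], [-1.0, -0.0, 0.0]]
wrist_force: [-2.4, 0.1, 7.6]
gripper_width: 55.2
t 14.13 p [ 5.694e+02 -3.104e+02 -2.000e-01] F [-2.4  0.1  7.6] w 55.2 q [ 32.  59. -14.  92.  23.  31.  95.]
y [ 0.  1. -0.] x [ 4.e-04 -2.e-04 -1.e+00]
```

```bash
python3 look.py i; python3 st.py
python3 - <<'E'
import cv2
a=cv2.imread('pics/i_side.png')[230:310,270:370]; cv2.imwrite('pics/i_s.png',cv2.resize(a,None,fx=7,fy=7,interpolation=2))
E
```

```text
t 14.23 p [ 5.694e+02 -3.104e+02 -2.000e-01] F [-1.1  0.3  6.6] w 55.3 q [ 32.  59. -14.  92.  23.  31.  95.]
y [ 0.  1. -0.] x [ 5.e-04 -2.e-04 -1.e+00]
```

View pics/i_s.png

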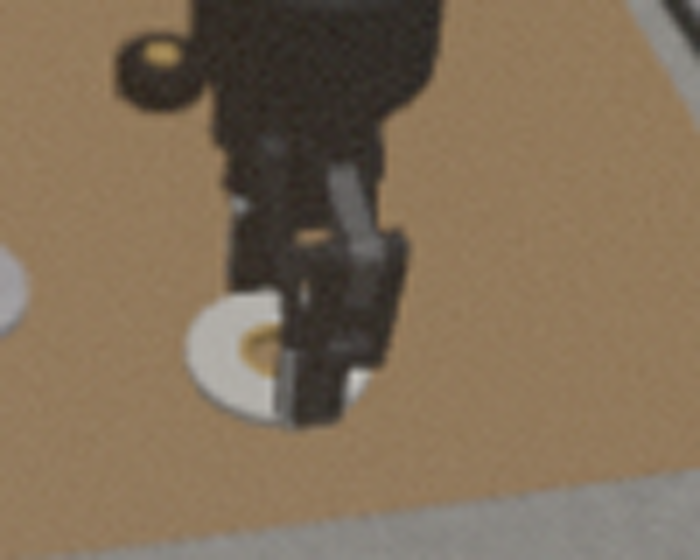

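The fingers were too high: their tips ride on the disc's top face (tips are about 5 mm behind the TCP at this opening). I'll open, go lower and regrip.

```bash
python3 -m pendant '-0.002 0 0 0 0 0 0.060; -0.003 0 0 0 0 0 0.072; -0.003 0 0 0 0 0 0.072; -0.003 0 0 0 0 0 0.072; -0.003 0 0 0 0 0 0.072'
python3 look.py j; python3 st.py 568.2 -309.5 -4
python3 - <<'E'
import cv2
a=cv2.imread('pics/j_side.png')[230:310,270:370]; cv2.imwrite('pics/j_s.png',cv2.resize(a,None,fx=7,fy=7,interpolation=2))
E
python3 meas.py | grep disc
```

```text
time: 14.65
eef_pos: [569.2, -310.4, 1.6]
orientation: [[-0.0, 0.0, 1.0], [0.0, 1.0, -0.0], [-1.0, 0.0, -0.0]]
wrist_force: [-0.2, 0.4, 0.2]
gripper_width: 71.9
t 14.75 p [ 569.1 -310.3    1.5] F [-0.2  0.3 -0.5] w 72.2 q [ 32.  59. -14.  92.  23.  31.  95.]
y [-0.  1.  0.] x [-3.e-04  2.e-04 -1.e+00]
tool shift m [ 0.0055  0.0008 -0.0009]
disc side [312.5 274. ] [ 580.2 -290.     2.5] extent [ 91.4 111.7]
disc top [375.7 180.8] [ 581.4 -315.9    2.5] extent [ 86.3 107.2]
```

View pics/j_s.png

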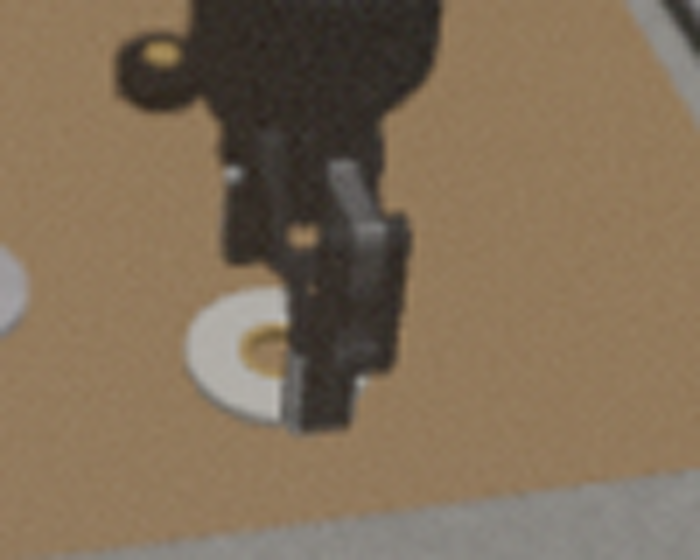

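The disc hasn't moved. Going lower now.

```bash
python3 -m pendant '0.003 0.0005 -0.0005 0 0 0 0.072; 0.005 0.0008 -0.0009 0 0 0 0.072; 0.006 0.0008 -0.0009 0 0 0 0.072; 0.006 0.0008 -0.0009 0 0 0 0.072; 0.006 0.0008 -0.0009 0 0 0 0.068'
python3 st.py
python3 -m pendant '0 0 0 0 0 0 0.055; 0 0 0 0 0 0 0.050; 0 0 0 0 0 0 0.050; 0 0 0 0 0 0 0.050; 0 0 0 0 0 0 0.050'
python3 st.py
```

```text
time: 15.17
eef_pos: [568.2, -309.5, -4.5]
orientation: [[-0.0, -0.0, 1.0], [0.0, 1.0, 0.0], [-1.0, 0.0, -0.0]]
wrist_force: [-1.1, 0.9, -0.6]
gripper_width: 68.0
t 15.17 p [ 568.2 -309.5   -4.5] F [-1.1  0.9 -0.6] w 68.0 q [ 32.  60. -13.  92.  23.  31.  95.]
y [-0.  1.  0.] x [-3.e-04  2.e-04 -1.e+00]
time: 15.58
eef_pos: [568.4, -309.6, -3.6]
orientation: [[0.0, 0.0, 1.0], [-0.0, 1.0, -0.0], [-1.0, -0.0, 0.0]]
wrist_force: [-1.8, 0.3, 6.0]
gripper_width: 57.2
t 15.58 p [ 568.4 -309.6   -3.6] F [-1.8  0.3  6. ] w 57.2 q [ 32.  60. -13.  92.  23.  31.  95.]
y [ 0.  1. -0.] x [ 2.e-04 -1.e-04 -1.e+00]
```

Gripped at 57.2, the same 2.5 mm under nominal as the roll. The disc's underside is at TCP+3.6. Lifting it.

```bash
python3 -m pendant '-0.010 0 0 0 0 0 0.050; -0.030 0 0 0 0 0 0.050; -0.060 0 0 0 0 0 0.050; -0.090 0 0 0 0 0 0.050; -0.120 0 0 0 0 0 0.050' >/dev/null
python3 -m pendant '-0.020 0.015 0 0 0 0 0.050; -0.040 0.040 -0.002 0 0 0 0.050; -0.060 0.070 -0.005 0 0 0 0.050; -0.075 0.100 -0.010 0 0 0 0.050; -0.085 0.130 -0.013 0 0 0 0.050' 
python3 look.py k; python3 st.py 518.3 251 195
python3 - <<'E'
import cv2
a=cv2.imread('pics/k_side.png')[130:240,250:390]; cv2.imwrite('pics/k_s.png',cv2.resize(a,None,fx=5,fy=5,interpolation=2))
E
```

```text
time: 16.42
eef_pos: [555.6, -178.5, 203.1]
orientation: [[0.003, 0.001, 1.0], [-0.001, 1.0, -0.001], [-1.0, -0.001, 0.003]]
wrist_force: [-0.1, -0.7, 0.6]
gripper_width: 57.2
t 16.52 p [ 556.8 -172.3  203.6] F [ 0.5  0.8 -0.5] w 57.6 q [ 24.  39. -19.  99.  16.  45.  88.]
y [-0.009  1.     0.004] x [ 0.0044  0.0039 -1.    ]
tool shift m [ 0.0101  0.4236 -0.0346]
```

View pics/k_s.png

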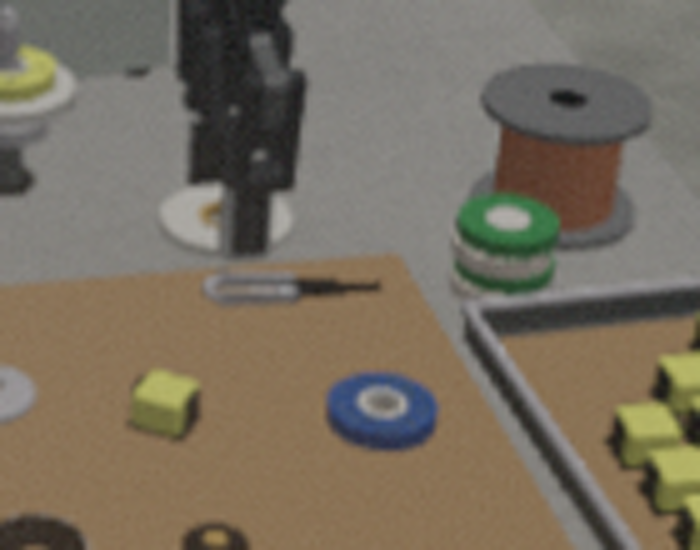

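The disc is held level (crop (225,215)). Carrying it over.

```bash
python3 -m pendant '0 0.028 -0.002 0 0 0 0.050; 0 0.056 -0.004 0 0 0 0.050; 0 0.084 -0.006 0 0 0 0.050; 0 0.112 -0.008 0 0 0 0.050; 0 0.140 -0.010 0 0 0 0.050' >/dev/null
python3 -m pendant '0 0.030 -0.003 0 0 0 0.050; 0 0.060 -0.006 0 0 0 0.050; 0 0.090 -0.009 0 0 0 0.050; 0 0.120 -0.012 0 0 0 0.050; 0 0.150 -0.015 0 0 0 0.050' >/dev/null
python3 st.py 518.3 251 170
```

```text
t 17.35 p [530.3 111.2 201. ] F [ 0.8  0.5 -0.1] w 57.4 q [ -7.  36. -16. 106.  14.  40.  59.]
y [ 0.001  1.    -0.   ] x [ 4.e-04 -3.e-04 -1.e+00]
tool shift m [ 0.0309  0.1398 -0.0121]
```

```bash
python3 -m pendant '0 0.030 -0.003 0 0 0 0.050; 0.005 0.060 -0.006 0 0 0 0.050; 0.010 0.090 -0.009 0 0 0 0.050; 0.020 0.120 -0.012 0 0 0 0.050; 0.030 0.140 -0.0122 0 0 0 0.050' >/dev/null
python3 -m pendant '0.010 0 0 0 0 0 0.050; 0.020 0 0 0 0 0 0.050; 0.030 0 0 0 0 0 0.050; 0.036 0 0 0 0 0 0.050; 0.036 0 0 0 0 0 0.050' >/dev/null
python3 look.py l; python3 st.py 518 251 130
python3 - <<'E'
import cv2
a=cv2.imread('pics/l_side.png')[90:180,200:300]; cv2.imwrite('pics/l_s.png',cv2.resize(a,None,fx=6,fy=6,interpolation=2))
E
```

```text
t 18.28 p [518.5 249.2 134.7] F [-0.4 -0.5 -1.3] w 57.2 q [-23.  44. -12. 103.  15.  35.  45.]
y [ 0.002  1.    -0.001] x [-1.e-04 -6.e-04 -1.e+00]
tool shift m [ 0.0047  0.0018 -0.0005]
```

View pics/l_s.png

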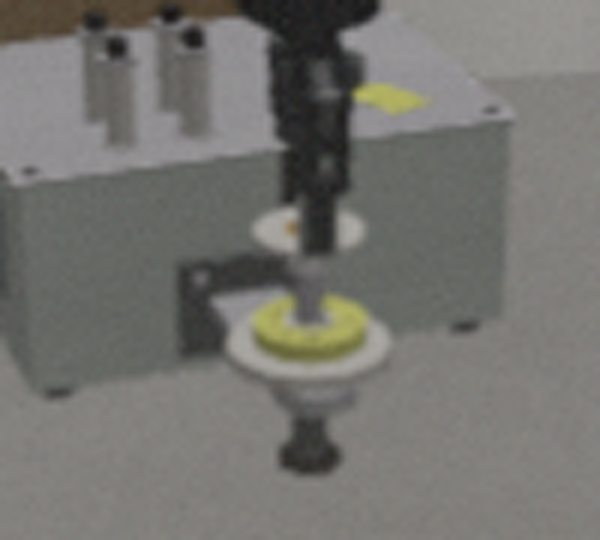

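```bash
python3 -m pendant '0 0.0010 0 0 0 0 0.050; 0.004 0.0015 0 0 0 0 0.050; 0.010 0.0015 0 0 0 0 0.050; 0.016 0.0015 0 0 0 0 0.050; 0.020 0.0015 0 0 0 0 0.050' 
python3 -m pendant '0.004 0 0 0 0 0 0.050; 0.008 0 0 0 0 0 0.050; 0.012 0 0 0 0 0 0.050; 0.016 0 0 0 0 0 0.050; 0.018 0 0 0 0 0 0.050' 
python3 st.py
```

```text
time: 18.7
eef_pos: [517.8, 251.7, 113.9]
orientation: [[-0.001, 0.0, 1.0], [-0.0, 1.0, -0.0], [-1.0, -0.0, -0.001]]
wrist_force: [0.5, 0.2, -0.9]
gripper_width: 57.5
time: 19.12
eef_pos: [517.9, 251.8, 96.1]
orientation: [[-0.001, 0.0, 1.0], [-0.0, 1.0, -0.0], [-1.0, -0.0, -0.001]]
wrist_force: [0.3, -0.2, -0.9]
gripper_width: 57.1
t 19.12 p [517.9 251.8  96.1] F [ 0.3 -0.2 -0.9] w 57.1 q [-24.  47. -11. 105.  16.  30.  44.]
y [ 0.  1. -0.] x [-5.e-04 -3.e-04 -1.e+00]
```

```bash
python3 -m pendant '0.003 -0.0003 0 0 0 0 0.050; 0.006 -0.0005 0 0 0 0 0.050; 0.008 -0.0005 0 0 0 0 0.050; 0.010 -0.0005 0 0 0 0 0.050; 0.0105 -0.0005 0 0 0 0 0.050' 
python3 -m pendant '0.0005 0 0 0 0 0 0.050; 0.001 0 0 0 0 0 0.050; 0.0015 0 0 0 0 0 0.050; 0.002 0 0 0 0 0 0.050; 0.002 0 0 0 0 0 0.050'
```

```text
time: 19.53
eef_pos: [518.0, 251.4, 85.9]
orientation: [[-0.0, 0.0, 1.0], [-0.0, 1.0, -0.0], [-1.0, -0.0, -0.0]]
wrist_force: [-0.6, 0.6, -1.1]
gripper_width: 57.3
time: 19.95
eef_pos: [518.1, 251.5, 84.2]
orientation: [[0.0, -0.0, 1.0], [0.0, 1.0, 0.0], [-1.0, 0.0, 0.0]]
wrist_force: [-0.2, 0.3, -0.3]
gripper_width: 57.1
```

```bash
python3 -m pendant '0.0003 0 0 0 0 0 0.050; 0.0006 0 0 0 0 0 0.050; 0.0009 0 0 0 0 0 0.050; 0.0012 0 0 0 0 0 0.050; 0.0015 0 0 0 0 0 0.050'
```

```text
time: 20.37
eef_pos: [518.2, 251.5, 83.4]
orientation: [[0.0, 0.0, 1.0], [0.0, 1.0, -0.0], [-1.0, 0.0, 0.0]]
wrist_force: [-2.8, -0.5, 8.6]
gripper_width: 57.3
```

Contact 8.6 N at TCP z 83.4, exactly as expected. Releasing.

```bash
python3 -m pendant '0 0 0 0 0 0 0.070; 0 0 0 0 0 0 0.070; 0 0 0 0 0 0 0.070; -0.002 0 0 0 0 0 0.070; -0.005 0 0 0 0 0 0.070'
python3 -m pendant '-0.015 0 0 0 0 0 0.070; -0.040 0 0 0 0 0 0.070; -0.070 0 0 0 0 0 0.070; -0.095 0 0 0 0 0 0.070; -0.115 0 0 0 0 0 0.070' >/dev/null
python3 look.py m;python3 st.py 466 -261.5 150;  python3 - <<'E'
import cv2
a=cv2.imread('pics/m_side.png')[90:180,200:300]; cv2.imwrite('pics/m_s.png',cv2.resize(a,None,fx=6,fy=6,interpolation=2))
E
```

```text
time: 20.78
eef_pos: [517.9, 251.3, 87.5]
orientation: [[-0.001, -0.0, 1.0], [-0.0, 1.0, 0.0], [-1.0, -0.0, -0.001]]
wrist_force: [0.7, -0.5, 0.8]
gripper_width: 69.3
t 21.3 p [520.2 252.7 206.5] F [ 1.4  0.7 -0.3] w 69.9 q [-22.  38. -15. 100.  13.  44.  47.]
y [0.    1.    0.004] x [ 0.0065  0.0039 -1.    ]
tool shift m [ 0.0541 -0.5145 -0.0544]
```

View pics/m_s.png

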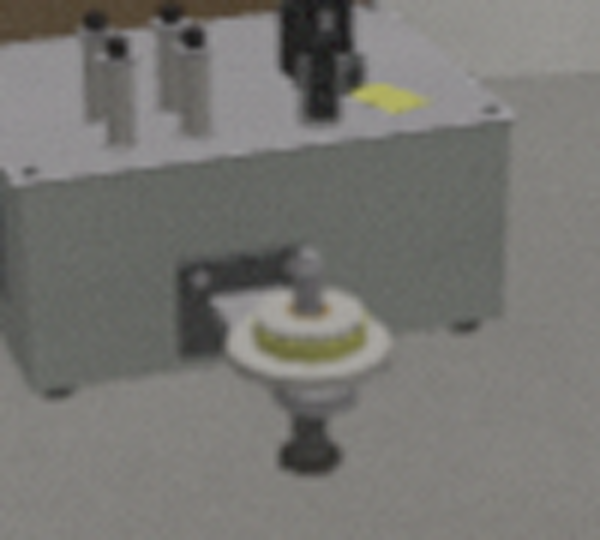

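The disc lies flat on the roll (crop (312,318)). Next is the nearest bright dome, spring_a at side px (247,208). It was confirmed in the enlarged crop as bright steel, unlike the red and turquoise ones.

```bash
python3 -m pendant '0 -0.020 -0.003 0 0 0 0.068; 0 -0.050 -0.010 0 0 0 0.068; 0 -0.082 -0.017 0 0 0 0.068; 0 -0.114 -0.024 0 0 0 0.068; 0 -0.146 -0.030 0 0 0 0.068' >/dev/null
python3 -m pendant '0.020 -0.025 -0.005 0 0 0 0.068; 0.045 -0.050 -0.010 0 0 0 0.068; 0.070 -0.075 -0.015 0 0 0 0.068; 0.090 -0.095 -0.020 0 0 0 0.068; 0.110 -0.105 -0.020 0 0 0 0.068' >/dev/null
python3 -m pendant '0 0 0 0 0 0 0.068; 0 0 0 0 0 0 0.068; 0 0 0 0 0 0 0.068; 0 0 0 0 0 0 0.068; 0 0 0 0 0 0 0.068'
python3 st.py 468 0.5 20
```

```text
time: 22.55
eef_pos: [469.1, 1.8, 93.7]
orientation: [[0.002, -0.002, 1.0], [0.001, 1.0, 0.002], [-1.0, 0.001, 0.002]]
wrist_force: [-0.3, -0.3, 0.2]
gripper_width: 67.8
t 22.55 p [469.1   1.8  93.7] F [-0.3 -0.3  0.2] w 67.8 q [ -0.  43.  -9. 123.  23.  16.  61.]
y [-0.002  1.     0.001] x [ 0.0024  0.0011 -1.    ]
tool shift m [ 0.0737 -0.0013 -0.0012]
```

```bash
python3 -m pendant '0.015 -0.001 -0.001 0 0 0 0.068; 0.030 -0.0013 -0.0012 0 0 0 0.068; 0.045 -0.0013 -0.0012 0 0 0 0.068; 0.060 -0.0013 -0.0012 0 0 0 0.068; 0.070 -0.0013 -0.0012 0 0 0 0.068' 
python3 -m pendant '0 0 0 0 0 0 0.068; 0 0 0 0 0 0 0.068; 0.002 0 0 0 0 0 0.068; 0.004 0 0 0 0 0 0.068; 0.004 0 0 0 0 0 0.068' 
python3 st.py 468 0.5 -3
python3 look.py n;  python3 - <<'E'
import cv2
a=cv2.imread('pics/n_side.png')[160:240,200:300]; cv2.imwrite('pics/n_s.png',cv2.resize(a,None,fx=7,fy=7,interpolation=2))
E
```

```text
time: 22.97
eef_pos: [467.4, 0.1, 22.4]
orientation: [[0.001, -0.001, 1.0], [0.001, 1.0, 0.001], [-1.0, 0.001, 0.001]]
wrist_force: [1.1, -0.3, -1.0]
gripper_width: 68.0
time: 23.38
eef_pos: [467.3, -0.7, 19.1]
orientation: [[0.001, 0.0, 1.0], [0.0, 1.0, -0.0], [-1.0, 0.0, 0.001]]
wrist_force: [-0.2, -0.6, 0.9]
gripper_width: 68.0
t 23.38 p [467.3  -0.7  19.1] F [-0.2 -0.6  0.9] w 68.0 q [ -4.  52.  -2. 124.  26.   4.  59.]
y [0. 1. 0.] x [ 1.1e-03  3.0e-04 -1.0e+00]
tool shift m [0.0221 0.0012 0.0007]
```

View pics/n_s.png

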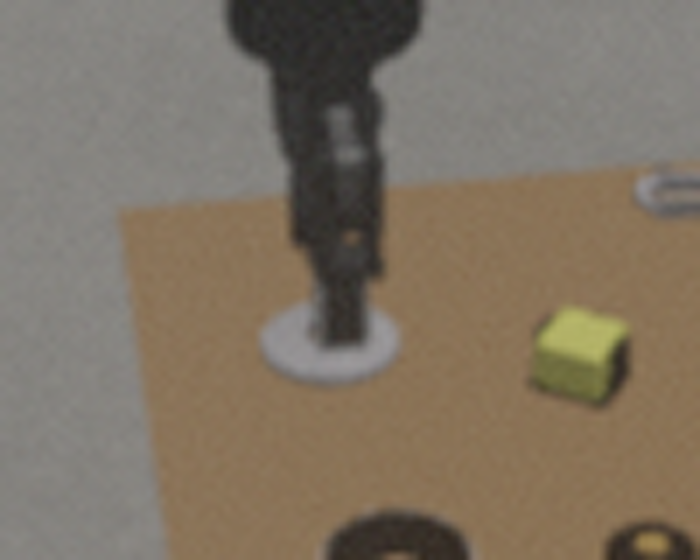

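```bash
python3 -m pendant '0.002 0.001 0.0005 0 0 0 0.068; 0.004 0.001 0.0005 0 0 0 0.068; 0.006 0.001 0.0005 0 0 0 0.068; 0.008 0.001 0.0005 0 0 0 0.068; 0.010 0.001 0.0005 0 0 0 0.068' 
python3 st.py 468 0.5 -3
```

```text
time: 23.9
eef_pos: [467.3, 0.1, 8.4]
orientation: [[-0.0, 0.0, 1.0], [0.0, 1.0, -0.0], [-1.0, 0.0, -0.0]]
wrist_force: [0.1, 0.2, 0.6]
gripper_width: 67.9
t 23.9 p [4.673e+02 1.000e-01 8.400e+00] F [0.1 0.2 0.6] w 67.9 q [ -5.  53.  -2. 124.  27.   3.  58.]
y [0. 1. 0.] x [-3.e-04  0.e+00 -1.e+00]
tool shift m [0.0114 0.0004 0.0007]
```

q6 is close to its 2.4° limit here, so I'll tilt the tool 4° inward about the jaw axis and keep that tilt until this spring is placed flat.

```bash
python3 -m pendant '0 0 0 0 1 0 0.068; 0 0 0 0 2 0 0.068; 0 0 0 0 3 0 0.068; 0 0 0 0 4 0 0.068; 0 0 0 0 4 0 0.068' 
python3 st.py 468 0.5 -2.5
```

```text
time: 24.32
eef_pos: [468.3, 0.1, 8.5]
orientation: [[-0.069, 0.001, 0.998], [0.001, 1.0, -0.001], [-0.998, 0.001, -0.069]]
wrist_force: [0.8, -0.0, 0.1]
gripper_width: 68.4
t 24.32 p [4.683e+02 1.000e-01 8.500e+00] F [ 0.8 -0.   0.1] w 68.4 q [ -1.  53.  -7. 120.  26.  12.  59.]
y [0.001 1.    0.001] x [-6.890e-02  6.000e-04 -9.976e-01]
tool shift m [0.011  0.0004 0.0004]
```

```bash
python3 -m pendant '0.003 0.0004 -0.0002 0 0 0 0.068; 0.006 0.0004 -0.0002 0 0 0 0.068; 0.009 0.0004 -0.0002 0 0 0 0.066; 0.0115 0.0004 -0.0002 0 0 0 0.066; 0.0115 0.0004 -0.0002 0 0 0 0.066' 
python3 st.py
python3 -m pendant '0 0 0 0 0 0 0.055; 0 0 0 0 0 0 0.046; 0 0 0 0 0 0 0.046; 0 0 0 0 0 0 0.046; 0 0 0 0 0 0 0.046' 
python3 st.py
```

```text
time: 24.73
eef_pos: [465.8, 0.6, -3.4]
orientation: [[-0.071, -0.0, 0.997], [-0.0, 1.0, 0.0], [-0.997, -0.0, -0.071]]
wrist_force: [-0.2, -0.0, -0.1]
gripper_width: 66.0
t 24.73 p [465.8   0.6  -3.4] F [-0.2 -0.  -0.1] w 66.0 q [ -2.  55.  -6. 121.  26.  10.  58.]
y [-0.  1. -0.] x [-7.090e-02 -3.000e-04 -9.975e-01]
time: 25.15
eef_pos: [466.1, 0.6, -2.3]
orientation: [[-0.07, -0.0, 0.998], [-0.0, 1.0, 0.0], [-0.998, -0.0, -0.07]]
wrist_force: [-1.7, -0.2, 6.3]
gripper_width: 53.6
t 25.15 p [466.1   0.6  -2.3] F [-1.7 -0.2  6.3] w 53.6 q [ -2.  54.  -6. 121.  26.  10.  58.]
y [-0.  1. -0.] x [-6.990e-02 -1.000e-04 -9.976e-01]
```

Gripped at 53.6, the expected 56 minus 2.4. The underside is at TCP+2.3, and the spring's centre is about 1.5 mm beyond the TCP in x. Lifting.

```bash
python3 -m pendant '-0.010 0 -0.0007 0 0 0 0.046; -0.030 0 -0.002 0 0 0 0.046; -0.060 0 -0.004 0 0 0 0.046; -0.095 0 -0.0065 0 0 0 0.046; -0.130 0 -0.009 0 0 0 0.046' 
python3 -m pendant '-0.025 0.008 0.001 0 0 0 0.046; -0.045 0.025 0.003 0 0 0 0.046; -0.055 0.050 0.006 0 0 0 0.046; -0.060 0.080 0.009 0 0 0 0.046; -0.060 0.110 0.012 0 0 0 0.046' 
python3 look.py o; python3 st.py 516.3 251 180
python3 - <<'E'
import cv2
a=cv2.imread('pics/o_side.png')[90:210,190:310]; cv2.imwrite('pics/o_s.png',cv2.resize(a,None,fx=5,fy=5,interpolation=2))
E
```

```text
time: 25.57
eef_pos: [465.8, 0.4, 129.2]
orientation: [[-0.071, -0.0, 0.997], [-0.0, 1.0, 0.0], [-0.997, -0.0, -0.071]]
wrist_force: [0.1, -0.2, -2.0]
gripper_width: 53.6
time: 25.98
eef_pos: [483.5, 111.1, 188.6]
orientation: [[-0.067, 0.002, 0.998], [0.001, 1.0, -0.002], [-0.998, 0.0, -0.067]]
wrist_force: [0.5, -0.8, -1.8]
gripper_width: 53.6
t 26.08 p [483.2 117.4 188. ] F [ 0.2  0.3 -0.5] w 53.5 q [ -6.  36. -20. 110.  15.  40.  56.]
y [-0.008  1.     0.006] x [-0.0663  0.0055 -0.9978]
tool shift m [0.0065 0.1333 0.0347]
```

View pics/o_s.png

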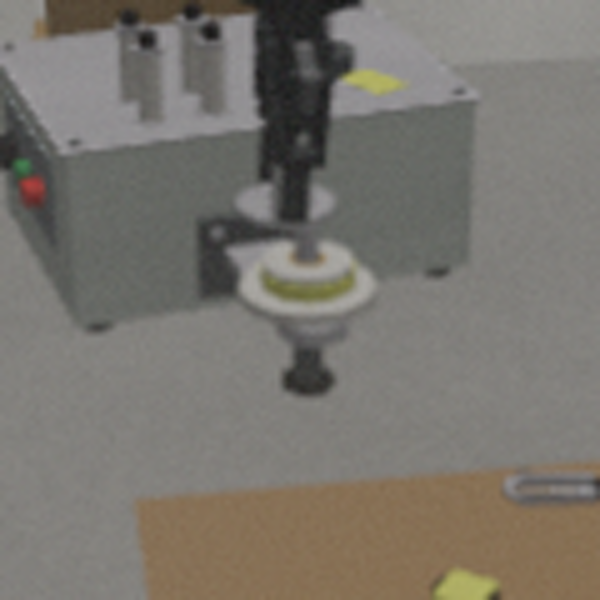

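```bash
python3 -m pendant '0 0.020 0.006 0 0 0 0.046; 0 0.050 0.014 0 0 0 0.046; 0 0.082 0.023 0 0 0 0.046; 0.006 0.114 0.032 0 0 0 0.046; 0.016 0.140 0.033 0 0 0 0.046' 
python3 -m pendant '0.010 0 0 0 0 0 0.046; 0.018 0 0 0 0 0 0.046; 0.020 0 0 0 0 0 0.046; 0.020 0 0 0 0 0 0.046; 0.020 0 0 0 0 0 0.046' 
python3 look.py p; python3 st.py 516.3 251 130
python3 - <<'E'
import cv2
a=cv2.imread('pics/p_side.png')[90:180,200:300]; cv2.imwrite('pics/p_s.png',cv2.resize(a,None,fx=6,fy=6,interpolation=2))
E
```

```text
time: 26.5
eef_pos: [516.5, 253.1, 169.3]
orientation: [[-0.066, 0.0, 0.998], [0.003, 1.0, -0.0], [-0.998, 0.003, -0.066]]
wrist_force: [0.9, 1.1, -2.2]
gripper_width: 53.2
time: 26.92
eef_pos: [513.4, 248.7, 148.6]
orientation: [[-0.07, 0.002, 0.998], [-0.001, 1.0, -0.002], [-0.998, -0.001, -0.07]]
wrist_force: [-0.4, 0.5, -1.1]
gripper_width: 53.2
t 27.02 p [513.7 249.5 149. ] F [ 0.   0.6 -0.9] w 53.7 q [-19.  44. -18. 100.  15.  42.  46.]
y [ 0.002  1.    -0.   ] x [-6.880e-02  1.000e-04 -9.976e-01]
tool shift m [0.0188 0.0015 0.0039]
```

View pics/p_s.png

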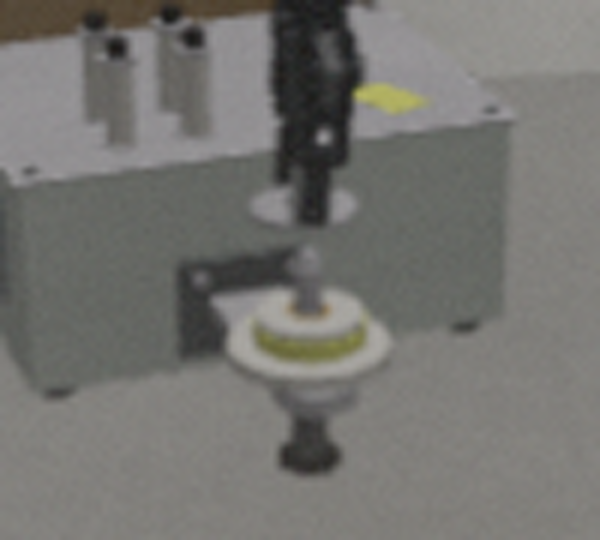

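The spring centre is 6 crop px left of the axis at 309, i.e. it needs about +2.8 mm in x, which agrees with the computed shift.

```bash
python3 -m pendant '0 0.001 0.0015 0 0 0 0.046; 0 0.0015 0.0028 0 0 0 0.046; 0.004 0.0015 0.0031 0 0 0 0.046; 0.010 0.0015 0.0035 0 0 0 0.046; 0.016 0.0015 0.0039 0 0 0 0.046' 
python3 -m pendant '0.003 0 0.0002 0 0 0 0.046; 0.006 0 0.0004 0 0 0 0.046; 0.009 0 0.0006 0 0 0 0.046; 0.012 0 0.0008 0 0 0 0.046; 0.012 0 0.0008 0 0 0 0.046' 
python3 look.py q; python3 st.py 516.3 251 100
python3 - <<'E'
import cv2
a=cv2.imread('pics/q_side.png')[90:180,200:300]; cv2.imwrite('pics/q_s.png',cv2.resize(a,None,fx=6,fy=6,interpolation=2))
E
```

```text
time: 27.43
eef_pos: [515.8, 252.0, 131.6]
orientation: [[-0.07, 0.0, 0.998], [0.0, 1.0, -0.0], [-0.998, 0.0, -0.07]]
wrist_force: [0.9, -0.7, -1.6]
gripper_width: 53.4
time: 27.85
eef_pos: [515.5, 251.9, 119.5]
orientation: [[-0.071, -0.0, 0.998], [-0.0, 1.0, 0.0], [-0.998, -0.0, -0.071]]
wrist_force: [-0.3, -0.6, -0.7]
gripper_width: 53.5
t 27.95 p [515.8 252.1 120.1] F [-0.5 -0.4 -1. ] w 53.7 q [-20.  46. -17. 100.  16.  39.  45.]
y [-0.  1.  0.] x [-0.0698  0.     -0.9976]
tool shift m [ 0.02   -0.0011  0.0019]
```

View pics/q_s.png

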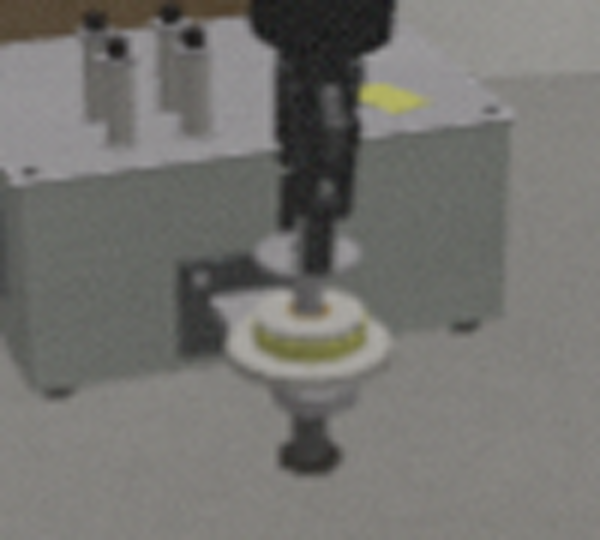

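```bash
python3 -m pendant '0.001 -0.0004 0.0005 0 0 0 0.046; 0.004 -0.0008 0.0011 0 0 0 0.046; 0.008 -0.0008 0.0014 0 0 0 0.046; 0.012 -0.0008 0.0016 0 0 0 0.046; 0.014 -0.0008 0.0018 0 0 0 0.046' 
python3 -m pendant '0.003 0 0.0002 0 0 0 0.046; 0.006 0 0.0004 0 0 0 0.046; 0.009 0 0.0006 0 0 0 0.046; 0.012 0 0.0008 0 0 0 0.046; 0.013 0 0.0009 0 0 0 0.046' 
python3 st.py
```

```text
time: 28.37
eef_pos: [516.3, 251.0, 105.3]
orientation: [[-0.071, -0.0, 0.998], [-0.0, 1.0, 0.0], [-0.998, -0.0, -0.071]]
wrist_force: [-0.2, -0.3, -0.7]
gripper_width: 54.1
time: 28.78
eef_pos: [516.4, 251.1, 92.5]
orientation: [[-0.07, 0.0, 0.998], [-0.0, 1.0, -0.0], [-0.998, -0.0, -0.07]]
wrist_force: [0.8, 0.3, -1.1]
gripper_width: 53.3
t 28.78 p [516.4 251.1  92.5] F [ 0.8  0.3 -1.1] w 53.3 q [-20.  49. -16. 101.  17.  36.  45.]
y [ 0.  1. -0.] x [-7.030e-02 -3.000e-04 -9.975e-01]
```

```bash
python3 -m pendant '0.0005 0 0 0 0 0 0.046; 0.001 0 0 0 0 0 0.046; 0.0015 0 0.0001 0 0 0 0.046; 0.002 0 0.0001 0 0 0 0.046; 0.002 0 0.0001 0 0 0 0.046' 
python3 -m pendant '0.0003 0 0 0 0 0 0.046; 0.0006 0 0 0 0 0 0.046; 0.0009 0 0 0 0 0 0.046; 0.0012 0 0 0 0 0 0.046; 0.0015 0 0 0 0 0 0.046'
```

```text
time: 29.2
eef_pos: [516.6, 251.2, 91.0]
orientation: [[-0.07, 0.0, 0.998], [0.0, 1.0, -0.0], [-0.998, 0.0, -0.07]]
wrist_force: [-0.2, 0.6, -1.9]
gripper_width: 53.7
time: 29.62
eef_pos: [516.5, 251.2, 89.8]
orientation: [[-0.07, 0.0, 0.998], [0.0, 1.0, -0.0], [-0.998, 0.0, -0.07]]
wrist_force: [-0.9, -0.4, 5.1]
gripper_width: 53.6
```

Contact at TCP z 89.8, against 89.7 predicted. Releasing and returning to vertical.

```bash
python3 -m pendant '0 0 0 0 0 0 0.068; 0 0 0 0 0 0 0.068; 0 0 0 0 0 0 0.068; -0.002 0 0 0 0 0 0.068; -0.005 0 -0.0003 0 0 0 0.068'
python3 -m pendant '-0.015 0 -0.001 0 0 0 0.068; -0.040 0 -0.003 0 0 0 0.068; -0.070 0 -0.005 0 -1 0 0.068; -0.095 0 -0.007 0 -2.5 0 0.068; -0.115 0 -0.007 0 -4 0 0.068' >/dev/null
python3 look.py s;python3 st.py 472 -148 150;  python3 - <<'E'
import cv2
a=cv2.imread('pics/s_side.png')[90:180,200:300]; cv2.imwrite('pics/s_s.png',cv2.resize(a,None,fx=6,fy=6,interpolation=2))
E
```

```text
time: 30.03
eef_pos: [516.4, 251.2, 94.5]
orientation: [[-0.07, 0.0, 0.998], [-0.0, 1.0, -0.0], [-0.998, -0.0, -0.07]]
wrist_force: [-1.0, 0.3, 0.2]
gripper_width: 67.9
t 30.55 p [518.8 252.9 213.7] F [0.3 0.4 0.1] w 67.9 q [-20.  37. -18. 100.  15.  45.  45.]
y [-0.001  1.     0.004] x [ 0.0066  0.0038 -1.    ]
tool shift m [ 0.0619 -0.4011 -0.0476]
```

View pics/s_s.png

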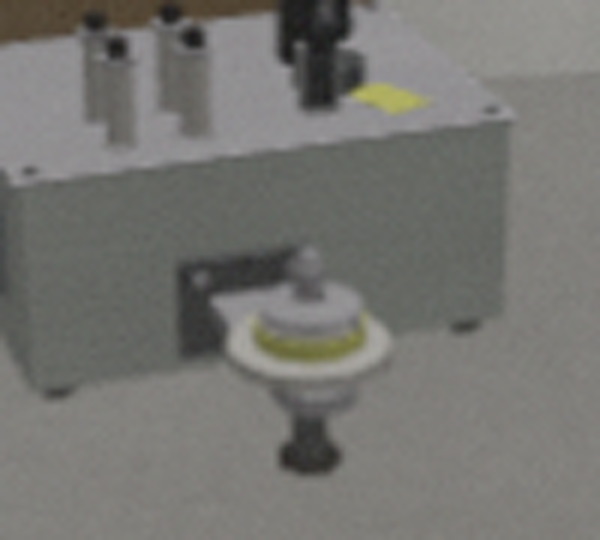

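Spring_a sits flat on the disc (crop (312,305)). Next is the black dish spring_c at side px (256,240), the only black-faced ring; the thumb nut at (293,240) is the smaller black thing.

```bash
python3 -m pendant '0 -0.020 -0.002 0 0 0 0.068; 0 -0.050 -0.005 0 0 0 0.068; 0 -0.080 -0.009 0 0 0 0.068; 0 -0.110 -0.013 0 0 0 0.068; 0 -0.140 -0.016 0 0 0 0.068' >/dev/null
python3 -m pendant '0.010 -0.028 -0.003 0 0 0 0.068; 0.020 -0.056 -0.006 0 0 0 0.068; 0.030 -0.084 -0.009 0 0 0 0.068; 0.040 -0.112 -0.012 0 0 0 0.068; 0.050 -0.140 -0.015 0 0 0 0.068' >/dev/null
python3 -m pendant '0.010 -0.028 -0.003 0 0 0 0.068; 0.020 -0.056 -0.006 0 0 0 0.068; 0.040 -0.084 -0.009 0 0 0 0.068; 0.060 -0.105 -0.012 0 0 0 0.068; 0.080 -0.119 -0.015 0 0 0 0.068' >/dev/null
python3 -m pendant '0 0 0 0 0 0 0.068; 0 0 0 0 0 0 0.068; 0 0 0 0 0 0 0.068; 0 0 0 0 0 0 0.068; 0 0 0 0 0 0 0.068'
python3 st.py 472 -148 20
```

```text
time: 32.22
eef_pos: [472.6, -146.4, 80.7]
orientation: [[0.002, -0.002, 1.0], [0.001, 1.0, 0.002], [-1.0, 0.001, 0.002]]
wrist_force: [-0.2, 0.0, 0.7]
gripper_width: 68.1
t 32.22 p [ 472.6 -146.4   80.7] F [-0.2  0.   0.7] w 68.1 q [ 20.  45. -13. 119.  29.  19.  74.]
y [-0.002  1.     0.001] x [ 2.1e-03  6.0e-04 -1.0e+00]
tool shift m [ 0.0607 -0.0016 -0.0008]
```

```bash
python3 -m pendant '0.015 -0.001 0 0 0 0 0.068; 0.030 -0.001 0 0 0 0 0.068; 0.045 -0.001 0 0 0 0 0.068; 0.060 -0.001 0 0 0 0 0.068; 0.064 -0.001 0 0 0 0 0.068' >/dev/null
python3 -m pendant '0 0 0 0 0 0 0.068; 0 0 0 0 0 0 0.068; 0 0 0 0 0 0 0.068; 0 0 0 0 0 0 0.068; 0 0 0 0 0 0 0.068'
python3 st.py 472 -148 0
python3 look.py t;  python3 - <<'E'
import cv2
a=cv2.imread('pics/t_side.png')[190:270,210:310]; cv2.imwrite('pics/t_s.png',cv2.resize(a,None,fx=7,fy=7,interpolation=2))
E
```

```text
time: 33.05
eef_pos: [472.0, -148.9, 16.4]
orientation: [[0.001, 0.0, 1.0], [-0.0, 1.0, -0.0], [-1.0, -0.0, 0.001]]
wrist_force: [-0.2, -0.0, -0.5]
gripper_width: 68.6
t 33.05 p [ 472.  -148.9   16.4] F [-0.2 -0.  -0.5] w 68.6 q [ 16.  52.  -6. 120.  31.  10.  71.]
y [ 0.  1. -0.] x [ 1.4e-03 -1.0e-04 -1.0e+00]
tool shift m [ 0.0164  0.0009 -0.0001]
```

View pics/t_s.png

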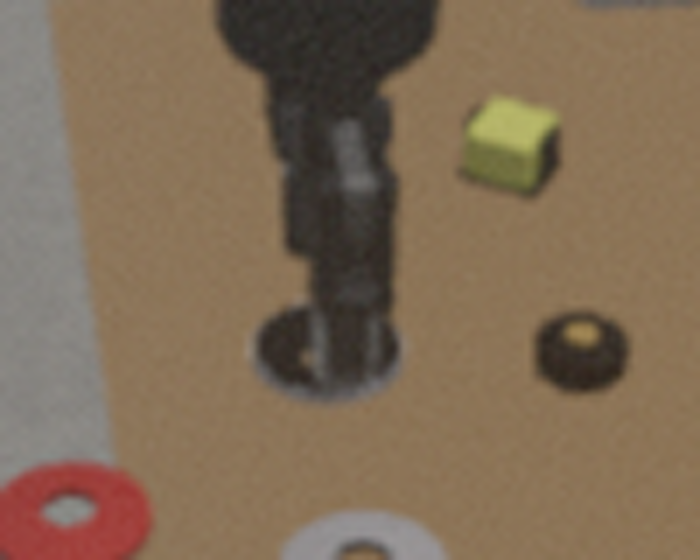

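```bash
python3 -m pendant '0.005 0.0008 0 0 0 0 0.068; 0.009 0.0008 0 0 0 0 0.068; 0.013 0.0008 0 0 0 0 0.068; 0.017 0.0008 0 0 0 0 0.066; 0.017 0.0008 0 0 0 0 0.066' >/dev/null
python3 st.py
python3 -m pendant '0 0 0 0 0 0 0.060; 0 0 0 0 0 0 0.046; 0 0 0 0 0 0 0.046; 0 0 0 0 0 0 0.046; 0 0 0 0 0 0 0.046' 
python3 st.py
```

```text
t 33.57 p [ 471.1 -147.7   -2.3] F [-0. -0.  0.] w 65.9 q [ 15.  54.  -5. 120.  32.   7.  71.]
y [-0.  1.  0.] x [-1.4e-03  3.0e-04 -1.0e+00]
time: 33.98
eef_pos: [471.4, -147.9, -1.0]
orientation: [[-0.0, -0.0, 1.0], [0.0, 1.0, 0.0], [-1.0, 0.0, -0.0]]
wrist_force: [-1.3, 0.5, 4.7]
gripper_width: 53.7
t 33.98 p [ 471.4 -147.9   -1. ] F [-1.3  0.5  4.7] w 53.7 q [ 15.  54.  -5. 120.  32.   7.  71.]
y [-0.  1.  0.] x [-1.e-04  0.e+00 -1.e+00]
```

Gripped at 53.7; the underside is at TCP+1.0. Lifting and carrying.

```bash
python3 -m pendant '-0.010 0 0 0 0 0 0.046; -0.030 0 0 0 0 0 0.046; -0.060 0 0 0 0 0 0.046; -0.095 0 0 0 0 0 0.046; -0.130 0 0 0 0 0 0.046' >/dev/null
python3 -m pendant '-0.025 0.010 0.001 0 0 0 0.046; -0.045 0.030 0.003 0 0 0 0.046; -0.055 0.058 0.006 0 0 0 0.046; -0.060 0.088 0.009 0 0 0 0.046; -0.060 0.118 0.012 0 0 0 0.046' >/dev/null
python3 -m pendant '0 0.028 0.003 0 0 0 0.046; 0 0.056 0.007 0 0 0 0.046; 0 0.084 0.011 0 0 0 0.046; 0 0.112 0.014 0 0 0 0.046; 0 0.140 0.017 0 0 0 0.046' 
python3 look.py u; python3 st.py 517 251 150
python3 - <<'E'
import cv2
a=cv2.imread('pics/u_side.png')[90:210,190:310]; cv2.imwrite('pics/u_s.png',cv2.resize(a,None,fx=5,fy=5,interpolation=2))
E
```

```text
time: 35.23
eef_pos: [500.4, 111.1, 189.2]
orientation: [[0.0, 0.0, 1.0], [-0.0, 1.0, -0.0], [-1.0, -0.0, 0.0]]
wrist_force: [-0.8, -0.2, -0.7]
gripper_width: 54.1
t 35.33 p [501.  116.8 189.7] F [-0.2  0.2 -0.3] w 54.2 q [ -6.  36. -20. 111.  19.  36.  53.]
y [-0.008  1.     0.006] x [ 0.0025  0.0055 -1.    ]
tool shift m [0.0404 0.1339 0.0171]
```

View pics/u_s.png

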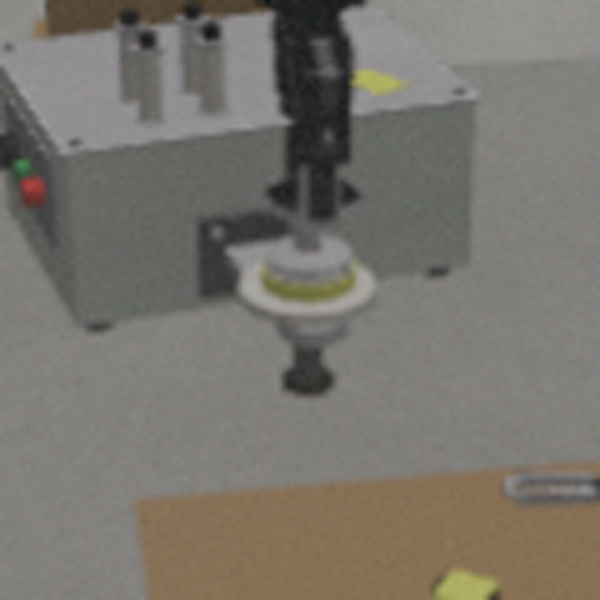

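```bash
python3 -m pendant '0 0.025 0.004 0 0 0 0.046; 0 0.055 0.008 0 0 0 0.046; 0 0.085 0.012 0 0 0 0.046; 0.008 0.115 0.016 0 0 0 0.046; 0.020 0.140 0.017 0 0 0 0.046' >/dev/null
python3 -m pendant '0.010 0.0005 0 0 0 0 0.046; 0.020 0.0005 0 0 0 0 0.046; 0.028 0.0005 0 0 0 0 0.046; 0.030 0.0005 0 0 0 0 0.046; 0.030 0.0005 0 0 0 0 0.046' >/dev/null
python3 look.py v; python3 st.py 517.2 251 100
python3 - <<'E'
import cv2
a=cv2.imread('pics/v_side.png')[90:180,200:300]; cv2.imwrite('pics/v_s.png',cv2.resize(a,None,fx=6,fy=6,interpolation=2))
E
```

```text
t 36.27 p [518.  249.4 139.1] F [ 0.5  0.3 -1.5] w 54.0 q [-21.  43. -16. 103.  19.  36.  41.]
y [ 0.002  1.    -0.   ] x [ 4.e-04 -3.e-04 -1.e+00]
tool shift m [ 0.0391  0.0016 -0.0008]
```

View pics/v_s.png

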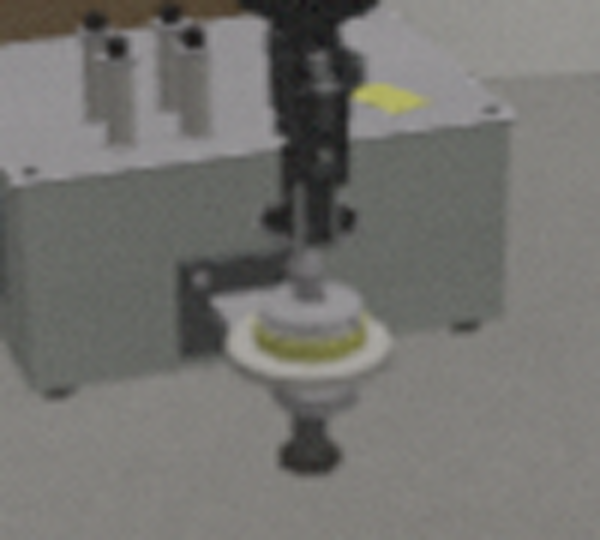

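```bash
python3 -m pendant '0 0.0008 0 0 0 0 0.046; 0.005 0.0012 0 0 0 0 0.046; 0.010 0.0012 0 0 0 0 0.046; 0.015 0.0012 0 0 0 0 0.046; 0.020 0.0012 0 0 0 0 0.046' 
python3 -m pendant '0.003 0 0 0 0 0 0.046; 0.006 0 0 0 0 0 0.046; 0.009 0 0 0 0 0 0.046; 0.012 0 0 0 0 0 0.046; 0.0155 0 0 0 0 0 0.046' 
python3 st.py
```

```text
time: 36.68
eef_pos: [517.4, 251.7, 118.1]
orientation: [[-0.0, -0.0, 1.0], [-0.0, 1.0, 0.0], [-1.0, -0.0, -0.0]]
wrist_force: [-0.5, 0.8, -0.3]
gripper_width: 53.6
time: 37.1
eef_pos: [517.6, 251.8, 103.0]
orientation: [[0.0, 0.0, 1.0], [0.0, 1.0, -0.0], [-1.0, 0.0, 0.0]]
wrist_force: [0.1, 0.5, -1.3]
gripper_width: 53.8
t 37.1 p [517.6 251.8 103. ] F [ 0.1  0.5 -1.3] w 53.8 q [-22.  47. -15. 104.  21.  32.  40.]
y [0. 1. 0.] x [ 2.e-04  1.e-04 -1.e+00]
```

```bash
python3 -m pendant '0.0007 -0.0004 0 0 0 0 0.046; 0.0013 -0.0006 0 0 0 0 0.046; 0.0019 -0.0006 0 0 0 0 0.046; 0.0025 -0.0006 0 0 0 0 0.046; 0.0025 -0.0006 0 0 0 0 0.046' 
python3 -m pendant '0.0003 0 0 0 0 0 0.046; 0.0006 0 0 0 0 0 0.046; 0.0009 0 0 0 0 0 0.046; 0.0012 0 0 0 0 0 0.046; 0.0015 0 0 0 0 0 0.046'
```

```text
time: 37.52
eef_pos: [517.6, 251.2, 100.8]
orientation: [[0.0, 0.0, 1.0], [0.0, 1.0, -0.0], [-1.0, 0.0, 0.0]]
wrist_force: [0.3, 0.3, -1.4]
gripper_width: 53.6
time: 37.93
eef_pos: [517.6, 251.2, 99.5]
orientation: [[0.0, 0.0, 1.0], [0.0, 1.0, -0.0], [-1.0, 0.0, 0.0]]
wrist_force: [-1.6, -0.8, 4.3]
gripper_width: 53.7
```

Contact at 99.5 as predicted. Releasing.

```bash
python3 -m pendant '0 0 0 0 0 0 0.068; 0 0 0 0 0 0 0.068; 0 0 0 0 0 0 0.068; -0.002 0 0 0 0 0 0.068; -0.005 0 0 0 0 0 0.068'
python3 -m pendant '-0.015 0 0 0 0 0 0.068; -0.040 0 0 0 0 0 0.068; -0.065 0 0 0 0 0 0.068; -0.085 0 0 0 0 0 0.068; -0.100 0 0 0 0 0 0.068' >/dev/null
python3 look.py w;python3 st.py 466 -261.5 150;  python3 - <<'E'
import cv2
a=cv2.imread('pics/w_side.png')[90:180,200:300]; cv2.imwrite('pics/w_s.png',cv2.resize(a,None,fx=6,fy=6,interpolation=2))
E
```

```text
time: 38.35
eef_pos: [517.4, 251.0, 104.1]
orientation: [[-0.0, 0.0, 1.0], [-0.0, 1.0, -0.0], [-1.0, -0.0, -0.0]]
wrist_force: [-0.3, -0.3, 0.7]
gripper_width: 67.7
t 38.87 p [519.2 252.2 207.1] F [1.2 0.8 0.4] w 67.7 q [-19.  38. -19. 100.  16.  45.  44.]
y [0.    1.    0.003] x [ 0.0052  0.0032 -1.    ]
tool shift m [ 0.0552 -0.5139 -0.0533]
```

View pics/w_s.png

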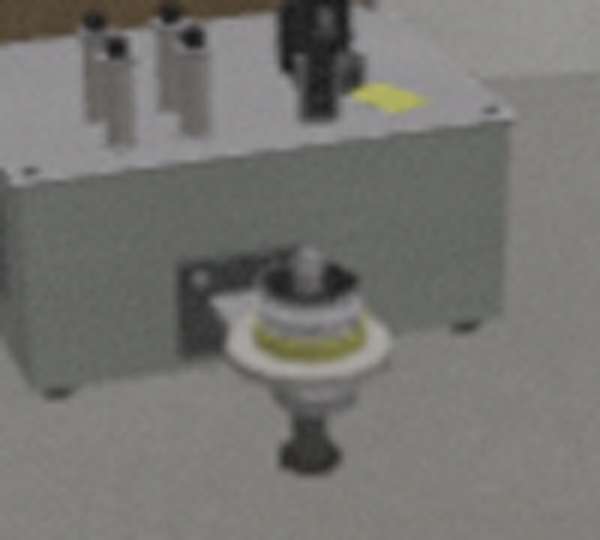

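The dish sits level on the dome (crop (310,285)). Now the last bright dome, spring_b, at side px (261,271).

```bash
python3 -m pendant '0 -0.020 -0.002 0 0 0 0.068; 0 -0.050 -0.005 0 0 0 0.068; 0 -0.080 -0.008 0 0 0 0.068; 0 -0.110 -0.011 0 0 0 0.068; 0 -0.140 -0.014 0 0 0 0.068' >/dev/null
python3 -m pendant '0 -0.028 -0.003 0 0 0 0.068; 0 -0.056 -0.006 0 0 0 0.068; 0 -0.084 -0.009 0 0 0 0.068; 0 -0.112 -0.012 0 0 0 0.068; 0 -0.140 -0.014 0 0 0 0.068' >/dev/null
python3 -m pendant '0.010 -0.026 -0.003 0 0 0 0.068; 0.020 -0.052 -0.005 0 0 0 0.068; 0.030 -0.078 -0.008 0 0 0 0.068; 0.040 -0.104 -0.010 0 0 0 0.068; 0.050 -0.130 -0.012 0 0 0 0.068' >/dev/null
python3 -m pendant '0.015 -0.025 -0.003 0 0 0 0.068; 0.030 -0.050 -0.006 0 0 0 0.068; 0.045 -0.075 -0.009 0 0 0 0.068; 0.060 -0.095 -0.011 0 0 0 0.068; 0.070 -0.102 -0.012 0 0 0 0.068' >/dev/null
python3 -m pendant '0 0 0 0 0 0 0.068; 0 0 0 0 0 0 0.068; 0 0 0 0 0 0 0.068; 0 0 0 0 0 0 0.068; 0 0 0 0 0 0 0.068'
python3 st.py 466 -261.6 20
```

```text
time: 40.95
eef_pos: [466.5, -259.5, 85.0]
orientation: [[0.002, -0.002, 1.0], [0.0, 1.0, 0.002], [-1.0, 0.0, 0.002]]
wrist_force: [0.0, 0.5, -0.1]
gripper_width: 68.0
t 40.95 p [ 466.5 -259.5   85. ] F [ 0.   0.5 -0.1] w 68.0 q [ 34.  46. -17. 112.  29.  26.  86.]
y [-0.002  1.     0.   ] x [ 1.5e-03  2.0e-04 -1.0e+00]
tool shift m [ 0.065  -0.0021 -0.0006]
```

```bash
python3 -m pendant '0.015 -0.001 0 0 0 0 0.068; 0.030 -0.002 0 0 0 0 0.068; 0.045 -0.002 0 0 0 0 0.068; 0.060 -0.002 0 0 0 0 0.068; 0.068 -0.002 0 0 0 0 0.068' >/dev/null
python3 -m pendant '0 0 0 0 0 0 0.068; 0 0 0 0 0 0 0.068; 0 0 0 0 0 0 0.068; 0 0 0 0 0 0 0.068; 0 0 0 0 0 0 0.068'
python3 look.py x; python3 st.py 466 -261.6 -3;  python3 - <<'E'
import cv2
a=cv2.imread('pics/x_side.png')[220:300,215:315]; cv2.imwrite('pics/x_s.png',cv2.resize(a,None,fx=7,fy=7,interpolation=2))
E
```

```text
time: 41.78
eef_pos: [466.1, -263.1, 17.0]
orientation: [[0.001, 0.0, 1.0], [-0.0, 1.0, -0.0], [-1.0, -0.0, 0.001]]
wrist_force: [-0.8, -0.1, 0.6]
gripper_width: 67.8
t 41.88 p [ 465.8 -263.    16.7] F [ 0.4 -0.6 -0.3] w 67.8 q [ 31.  53. -11. 113.  33.  17.  83.]
y [ 0.  1. -0.] x [ 8.e-04 -3.e-04 -1.e+00]
tool shift m [0.0197 0.0015 0.0002]
```

View pics/x_s.png

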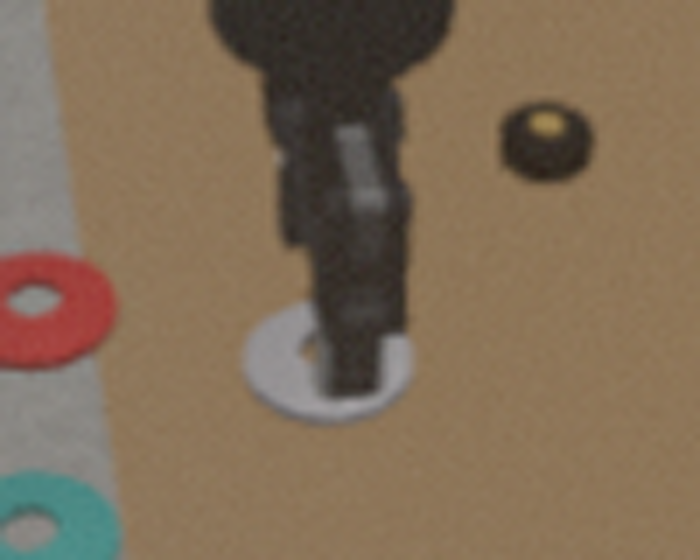

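```bash
python3 -m pendant '0.005 0.0008 0 0 0 0 0.068; 0.010 0.0012 0 0 0 0 0.068; 0.014 0.0012 0 0 0 0 0.068; 0.018 0.0012 0 0 0 0 0.066; 0.019 0.0012 0 0 0 0 0.066' >/dev/null
python3 st.py
python3 -m pendant '0 0 0 0 0 0 0.060; 0 0 0 0 0 0 0.046; 0 0 0 0 0 0 0.046; 0 0 0 0 0 0 0.046; 0 0 0 0 0 0 0.046' 
python3 st.py
```

```text
t 42.3 p [ 465.1 -261.4   -3.8] F [-0.7  1.  -0.3] w 66.2 q [ 30.  55. -10. 113.  33.  15.  82.]
y [-0.     1.     0.001] x [-1.2e-03  5.0e-04 -1.0e+00]
time: 42.72
eef_pos: [465.3, -261.6, -2.4]
orientation: [[-0.0, -0.0, 1.0], [-0.0, 1.0, 0.0], [-1.0, -0.0, -0.0]]
wrist_force: [-1.7, 0.7, 6.3]
gripper_width: 53.9
t 42.72 p [ 465.3 -261.6   -2.4] F [-1.7  0.7  6.3] w 53.9 q [ 30.  55. -10. 113.  33.  15.  82.]
y [-0.  1. -0.] x [-2.e-04 -0.e+00 -1.e+00]
```

Gripped at 53.9; the underside is at TCP+2.4, so it should seat at TCP z ≈ 106.6. Carrying.

```bash
python3 -m pendant '-0.010 0 0 0 0 0 0.046; -0.030 0 0 0 0 0 0.046; -0.060 0 0 0 0 0 0.046; -0.095 0 0 0 0 0 0.046; -0.130 0 0 0 0 0 0.046' >/dev/null
python3 -m pendant '-0.025 0.010 0.001 0 0 0 0.046; -0.045 0.030 0.003 0 0 0 0.046; -0.055 0.056 0.005 0 0 0 0.046; -0.060 0.082 0.008 0 0 0 0.046; -0.060 0.110 0.011 0 0 0 0.046' >/dev/null
python3 -m pendant '0 0.026 0.003 0 0 0 0.046; 0 0.052 0.006 0 0 0 0.046; 0 0.078 0.008 0 0 0 0.046; 0 0.104 0.011 0 0 0 0.046; 0 0.130 0.013 0 0 0 0.046' >/dev/null
python3 -m pendant '0 0.027 0.003 0 0 0 0.046; 0 0.054 0.006 0 0 0 0.046; 0 0.081 0.008 0 0 0 0.046; 0 0.108 0.011 0 0 0 0.046; 0 0.135 0.014 0 0 0 0.046' >/dev/null
python3 -m pendant '0 0.027 0.003 0 0 0 0.046; 0 0.054 0.006 0 0 0 0.046; 0.005 0.081 0.009 0 0 0 0.046; 0.010 0.108 0.012 0 0 0 0.046; 0.020 0.137 0.014 0 0 0 0.046' >/dev/null
python3 -m pendant '0.010 0 0 0 0 0 0.046; 0.018 0 0 0 0 0 0.046; 0.022 0 0 0 0 0 0.046; 0.022 0 0 0 0 0 0.046; 0.022 0 0 0 0 0 0.046' >/dev/null
python3 look.py y; python3 st.py 517.6 251.2 106.6
python3 - <<'E'
import cv2
a=cv2.imread('pics/y_side.png')[90:180,200:300]; cv2.imwrite('pics/y_s.png',cv2.resize(a,None,fx=6,fy=6,interpolation=2))
E
```

```text
t 45.32 p [518.1 249.4 145.8] F [-0.2  0.1 -0.6] w 53.6 q [-20.  43. -17. 103.  19.  37.  41.]
y [ 0.002  1.    -0.   ] x [ 8.e-04 -0.e+00 -1.e+00]
tool shift m [ 0.0392  0.0018 -0.0005]
```

View pics/y_s.png

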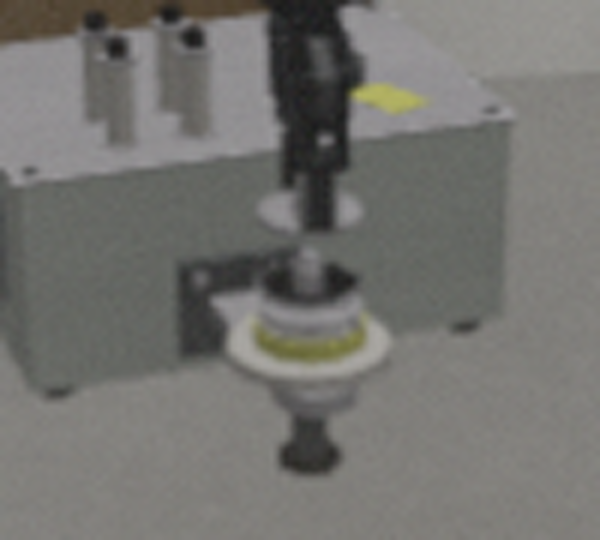

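Spring (crop centre 310) is in line with the stack (310). Descending.

```bash
python3 -m pendant '0.002 0.0008 0 0 0 0 0.046; 0.008 0.0014 0 0 0 0 0.046; 0.014 0.0014 0 0 0 0 0.046; 0.020 0.0014 0 0 0 0 0.046; 0.024 0.0014 0 0 0 0 0.046' 
python3 -m pendant '0.003 0 0 0 0 0 0.046; 0.006 0 0 0 0 0 0.046; 0.009 0 0 0 0 0 0.046; 0.0115 0 0 0 0 0 0.046; 0.0115 0 0 0 0 0 0.046' 
python3 st.py
```

```text
time: 45.73
eef_pos: [517.1, 251.4, 120.1]
orientation: [[-0.001, -0.0, 1.0], [-0.001, 1.0, 0.0], [-1.0, -0.001, -0.001]]
wrist_force: [0.9, -0.2, -1.3]
gripper_width: 53.4
time: 46.15
eef_pos: [517.3, 251.6, 109.2]
orientation: [[-0.001, -0.0, 1.0], [-0.0, 1.0, 0.0], [-1.0, -0.0, -0.001]]
wrist_force: [-0.3, -0.3, -1.2]
gripper_width: 53.6
t 46.15 p [517.3 251.6 109.2] F [-0.3 -0.3 -1.2] w 53.6 q [-21.  46. -16. 104.  21.  33.  40.]
y [-0.  1. -0.] x [-6.e-04 -4.e-04 -1.e+00]
```

```bash
python3 -m pendant '0.0005 -0.0003 0 0 0 0 0.046; 0.001 -0.0004 0 0 0 0 0.046; 0.0015 -0.0004 0 0 0 0 0.046; 0.0018 -0.0004 0 0 0 0 0.046; 0.0018 -0.0004 0 0 0 0 0.046' 
python3 -m pendant '0.0003 0 0 0 0 0 0.046; 0.0006 0 0 0 0 0 0.046; 0.0009 0 0 0 0 0 0.046; 0.0012 0 0 0 0 0 0.046; 0.0014 0 0 0 0 0 0.046' 
python3 st.py
```

```text
time: 46.57
eef_pos: [517.6, 251.4, 108.0]
orientation: [[0.0, 0.0, 1.0], [0.0, 1.0, -0.0], [-1.0, 0.0, 0.0]]
wrist_force: [0.3, 0.1, -0.6]
gripper_width: 53.4
time: 46.98
eef_pos: [517.6, 251.4, 106.7]
orientation: [[0.0, -0.0, 1.0], [0.0, 1.0, 0.0], [-1.0, 0.0, 0.0]]
wrist_force: [-1.2, -0.1, 2.2]
gripper_width: 53.5
t 46.98 p [517.6 251.4 106.7] F [-1.2 -0.1  2.2] w 53.5 q [-22.  46. -15. 104.  21.  32.  40.]
y [-0.  1.  0.] x [ 1.e-04  0.e+00 -1.e+00]
```

Contact at 106.7. Releasing.

```bash
python3 -m pendant '0.0003 0 0 0 0 0 0.046; 0.0003 0 0 0 0 0 0.068; 0.0003 0 0 0 0 0 0.068; 0.0003 0 0 0 0 0 0.068; 0.0003 0 0 0 0 0 0.068'
python3 -m pendant '-0.005 0 0 0 0 0 0.072; -0.025 0 0 0 0 0 0.072; -0.050 0 0 0 0 0 0.072; -0.075 0 0 0 0 0 0.072; -0.100 0 0 0 0 0 0.072' >/dev/null
python3 -m pendant '0 -0.020 0 0 0 0 0.072; 0 -0.050 0 0 0 0 0.072; 0 -0.080 0 0 0 0 0.072; 0 -0.110 0 0 0 0 0.072; 0 -0.140 0 0 0 0 0.072' >/dev/null
python3 -m pendant '0 -0.020 0 0 0 0 0.072; 0 -0.050 0 0 0 0 0.072; 0 -0.070 0 0 0 0 0.072; 0 -0.080 0 0 0 0 0.072; 0 -0.080 0 0 0 0 0.072' >/dev/null
python3 look.py z;python3 st.py;  python3 - <<'E'
import cv2,numpy as np
a=cv2.imread('pics/z_side.png')[110:170,210:290]; b=cv2.imread('pics/z_top.png')[165:235,90:170]
cv2.imwrite('pics/z_s.png',np.vstack([cv2.resize(a,(640,300),fx=0,fy=0,interpolation=2)[:,:],]) if 0 else cv2.resize(a,None,fx=9,fy=9,interpolation=2))
E
```

```text
time: 47.4
eef_pos: [517.6, 251.3, 106.2]
orientation: [[0.0, 0.0, 1.0], [0.0, 1.0, -0.0], [-1.0, 0.0, 0.0]]
wrist_force: [0.7, -0.1, 0.1]
gripper_width: 67.8
t 48.75 p [517.8  32.7 206.5] F [0.7 0.9 1.2] w 72.4 q [  5.  35. -21. 109.  19.  40.  62.]
y [-0.001  1.     0.001] x [ 7.0e-04  1.5e-03 -1.0e+00]
```

View pics/z_s.png

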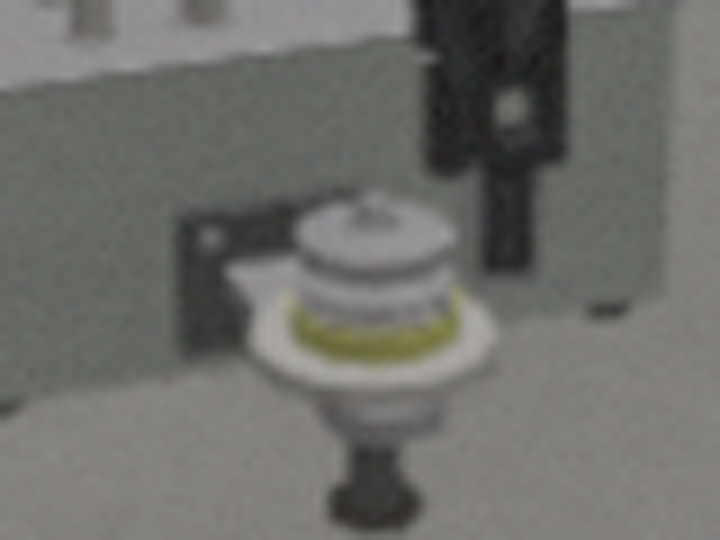

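View pics/z_top.png

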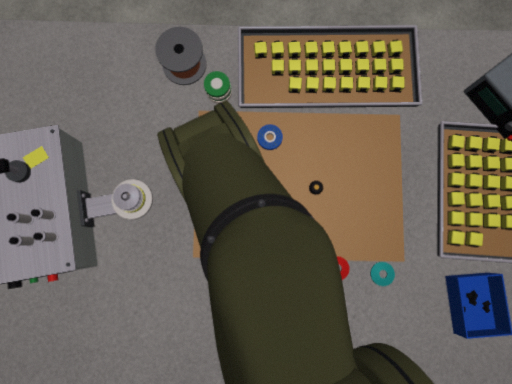

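View pics/z_side.png

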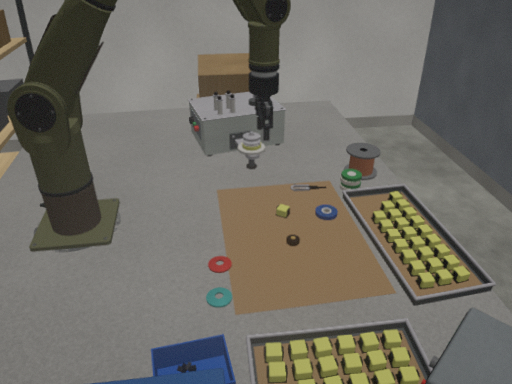

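The final views show the stack upright and level, with the top dome at crop (375,235) and the shaft tip through it. The bystanders (blue (327,212), nut (293,240), transformer (283,211), snips (310,187)) and the red and turquoise rings haven't moved. The gripper is empty and clear.

```bash
python3 -c "
from cell import finish_job
print(finish_job())"
```

```text
the job is handed in; nothing more can be done
None
```

The spindle is set up in the order you asked: yellow roll, white disc, spring_a hollow down, spring_c hollow up, spring_b hollow down. I handed the job in at about 49 s of the 128 s allowed; it reported no verdict.

- **Seating:** each part touched down within about 0.2 mm of the height worked out for it, with 2–13 N at the wrist. In the final side view the stack looks level and centred, with the shaft tip showing through the top spring. The top view shows it in place too, but too coarsely to check the fit.
- **Left alone:** in the final side view the blue roll, thumb nut, transformer, snips and the red and turquoise look-alikes are where they were. The gripper is open, empty and clear of the stack.
- **What went wrong:** my first try at the disc closed on top of it with about 8 N because the fingers were too high. I opened, went lower and gripped it again; it had not visibly moved.
- **Tilted pick:** for spring_a one wrist joint came close to its limit, so I picked it and placed it with the tool tilted 4°. It still came down flat.
- **Disagreements:** the two cameras differed by up to 3–4 mm in places. The fingers also read about 2.5 mm narrower than each part's given size on every grip. Neither affected the result.

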